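# Build up a wheel rim on the truing arbor

### The job

Set up the small wheel rim on the upright arbor with the green base: put on the blue collar first, then the silver rim over the collar's tube, then the yellow pressure cup, and last the red nut, each threaded over the post and sitting flat on the piece below. Lower each piece into place instead of dropping it, leave the jar, the brush and the tray of bins where they are, and let go of everything at the end.

Things in the scene. Friction and masses are not known exactly. Their poses are not given: they have to be found in the camera images.
- arbor: Fixed stand: green square base plate 110 x 110 x 12 mm with an upright steel post, 16 mm in diameter, in its middle; the post's tapered tip is 94 mm above the bench. Origin: centre of the base's underside, on the post's axis; z up along the post. The gripper straddles the post when a piece is lowered over it, so hold tall pieces near their top: with all pieces on, undersides are at heights 12 (collar), 22 (rim), 68 (cup) and 82 mm (nut) above the origin.
- collar: Loose blue centring collar, about 220 g: a round flange 66 mm in diameter and 10 mm thick, with an upright tube 36 mm in diameter above it (stepped down to 30 mm over the last 6 mm); 62 mm tall in all, through bore 22 mm. Origin: centre of the underside; z up, along the bore. It stands flange down; grip the tube.
- rim: Loose silver wheel rim, about 450 g, lying flat: outside diameter 132 mm, height 46 mm. In its middle is an upright hub, 56 mm outside diameter, 44 mm through bore, 46 mm tall (its top level with the rim's edge), to be gripped from above near its top. Between the hub and the outer wall (inside radius 57 mm) there is an open well down to a web at 10 mm height with dark round vent marks. Origin: centre of the underside, on the bore's axis; z up.
- cup: Loose yellow pressure cup, about 80 g: a disc 62 mm in diameter and 14 mm tall, through bore 22 mm, widened to 42 mm over the lower 8 mm (this hollow takes the top of the collar's tube). Origin: centre of the underside; z up. It lies the right way up.
- nut: Loose red hand nut, about 150 g: a ribbed cylinder 52 mm in diameter and 30 mm tall with a smooth through bore of 22 mm (it slips on, no turning). Origin: centre of the underside; z up.
- jar: Bystander, loose: white jar with a black cap, 60 mm in diameter, 85 mm tall. Origin: centre of the underside.
- brush: Bystander, loose: hand brush lying on the bench, 180 mm long along its x axis. Origin: about its middle, on the underside.
- weights: Bystander, loose: open grey two-bin tray 100 x 140 x 35 mm. Origin: centre of the underside.
There are look-alikes about, which are no part of the job. Several things have the shape of the nut; the one meant has the colours described above.

How it is judged:
By the outcome, as a careful person would: the job done as asked, in the order asked, and still so for the second after the job is handed in, with the robot touching nothing.
It also fails if it takes over 128 s, if anything falls off the work surface, if the arm or the gripper's body presses on something with over 40 N, if the wrist force passes 120 N, or if a joint passes its speed limit or range.

### The arm

A 7-joint arm with a two-finger parallel gripper is mounted at the origin on the work surface. World frame = base frame: x ahead of the robot, y to its left, z up, the work surface at z = 0. Lengths are in m, angles in rad, forces in N, time in s.
With the tool pointing down it reaches from about 0.4 to 0.875 m from the base axis. Payload 19.3 kg.
Tool frame: the origin (TCP) lies at the very end of the fingers, on their centre line; the grasp point (between the pads) lies 19 mm behind it (bot.pinch_z is the distance from the TCP to the grasp point, in m); y points along the fingers, x is the direction in which the jaws open and shut, and the axes are right-handed (so a half turn about y gives the same grasp; the last joint's range is limited). The gripper opens to 85 mm and grips with 20 to 120 N. Pads are 22 mm wide; open, the fingers measure 114 mm over their backs; the gripper's body (76 mm by 85 mm) begins 54 mm behind the grasp point. The pads swing forward as they close: fully open they stand 13 mm farther back than shut.
Start: joints at [-1.181, 0.521, -0.036, 1.599, 0.021, 1.021, -0.113], TCP at [0.277, 0.56, 0.231] pointing down, gripper open.
Joint ranges: [-2.91, 2.91], [-0.3, 2.13], [-1.5, 1.42], [0.17, 2.43], [-1.26, 4.41], [0.16, 1.93], [-2.52, 2.52]. Speed limits (rad/s): [1.89, 1.89, 2.39, 2.39, 3.01, 3.01, 3.01].

### API

Orientations are given as [roll, pitch, yaw] about the fixed x, y, z axes, in that order (R = Rz(yaw) Ry(pitch) Rx(roll)).
In Python, from workcell import bot gives the robot as it stands. The module is installed in compiled form; this text tells all that it offers.
- The arm moves only by the tool arm_command, never from a script. Its argument "moves" is a list of rows, each an object of numbers: "rx", "ry", "rz": the turn, a rotation vector about the tool's x, y, z in rad; "x", "y", "z": the shift along the tool's x, y, z in cm; "gripper": the opening, from -1 (shut) to 1 (fully open). In form: [{"rx": .., "ry": .., "rz": .., "x": .., "y": .., "z": .., "gripper": ..}, ...]. A call has 1 to 5 rows; each row is the pose to reach, as a shift and turn from the pose commanded when the call began, along the tool's axes at that moment; what a row does not reach only later rows make up. A row lasts 1/12 s, in which the tool goes at most 41.7 mm and 7.16 degrees, less where a joint would pass 70% of its speed; a pose out of reach is approached as far as the arm can. A call with a gripper value outside its range is refused whole. The fingers move at their own pace and stop on an object; "squeeze" is the grip in N (left out, the last holds). Time passes only in rows, so rows that repeat a pose let the fingers close. It gives the time, the measured TCP pose, the force and the opening at its end, in the units of the state.
- bot.observe(): the state, without advancing time (a new reading comes with each control period).
- bot.grab_frame(name): name is "scene" or "top" or "wrist"; returns (picture, depth): 480x640x3 uint8, red, green, blue; 480x640 float32, m along the optical axis (not along the pixel's ray), 0 where there is no reading.
- bot.camera_model(name): a dict with "vfov" (degrees; the focal length in pixels is half the picture's height over the tangent of half this angle, whatever the lens; pixels are square), "cx", "cy" (the principal point, pixels), "extrinsics" (4x4, takes a point from camera to world coordinates); the wrist camera has in their place "mount" (4x4, takes a point from camera to tool coordinates, whose origin is the TCP and whose axes are the tool frame's). Camera axes: x right, y down, z forward; pixel columns grow to the right and rows downward; lengths in m; the calibration is good to about 2 mm. A picture is of the moment at which its call begins: read the wrist's pose just before it. camera_model takes no time and is no camera call.
- bot.job_done(): hands the job in, once; it reports no verdict.
Trained networks look in the newest picture that a camera, given by its name, has taken for a name from the list of things; names that differ only in an ending like _2 or _b are one class to them, and where a whole thing is asked for, a point or a joint stands for the part that bears it (a point fixed in the world has none). Each returns a list of dicts, best first, with "p" (0 to 1); they miss things now and then, are a little off and sometimes report something else, mostly with a low value. They report only what shows in the picture. A call takes as long as a camera call. They do not tell look-alikes from the thing itself.
- bot.spot_in(name, camera): "box" ([left, top, right, bottom] in pixels, round what is visible of it).
- bot.masks_of(name, camera): "mask" (480x640 bool, what is visible of it) and "box" ([left, top, right, bottom] in pixels, round what is visible of it).
The state is a dict: "clock": time; "qpos": joint angles; "qd": joint speeds; "joint_efforts": joint torques, N m; "position": TCP position; "tool_rot": TCP orientation; "force": force on the tool from outside, world axes, zero at the start; "moment": the same for the moment, N m; "grip_width": finger opening in m.
Only numpy, scipy, OpenCV 4.12 (cv2) and the standard library are available. Lean on these libraries where they do the work, as an engineer would, in place of code of your own. Each camera call takes 0.05 s, during which the arm holds its last target.

## Working session

There is one attempt and no reset: what is moved stays moved. The work goes in short steps, Python scripts to look and compute and a tool call to move; the robot and the scene stay as the last step left them, time stands still between calls to the robot, and variables do not carry over. Pictures are saved under pics/ and viewed, and the job is handed in when it is done.

Besides the shell and the picture viewer there is one more tool, called in YAML: its name, and indented under it one key for each argument. arm_command: Moves the arm, as the interface text tells. Its arguments: {"type":"object","properties":{"moves":{"type":"array"},"squeeze":{"type":"number"}},"required":["moves"]}

```bash
mkdir -p pics; ls
python3 - <<'E'
from workcell import bot
import cv2, numpy as np
print(bot.observe())
for n in ["scene","top"]:
    p,d=bot.grab_frame(n); cv2.imwrite(f"pics/{n}0.png",p[:,:,::-1]); np.savez(f"{n}0.npz",p=p,d=d); print(n,bot.camera_model(n))
print(bot.camera_model("wrist"),bot.pinch_z)
E
```

```text
pics
{'clock': 0.0, 'qpos': array([-1.18118563,  0.52202034, -0.0362951 ,  1.59995745,  0.02121314,
        1.02109519, -0.11276574]), 'qd': array([-0.00165454,  0.00099268, -0.00179235,  0.00014137, -0.00166117,
       -0.0004726 , -0.0007269 ]), 'joint_efforts': array([-3.86686061e-04, -9.27111697e+01,  1.97938643e+00, -3.69929802e+01,
        1.77304144e-02,  8.24266579e-03,  3.50644757e-05]), 'position': array([0.27727483, 0.55978114, 0.23074026]), 'tool_rot': array([-1.57090026e+00,  1.09028385e-03,  1.11098782e+00]), 'force': array([ 0.30555277,  0.78878672, -0.04616055]), 'moment': array([-0.01113571, -0.00931006, -0.0121575 ]), 'grip_width': 0.08529182287354097}
scene {'vfov': 49.196238674353964, 'cx': 316.22241223394457, 'cy': 238.4862533332249, 'extrinsics': array([[-0.1305576 ,  0.78987186, -0.59921379,  1.1942111 ],
       [ 0.99143884,  0.10283444, -0.08046184,  0.09689142],
       [-0.00193473, -0.60458873, -0.79653545,  0.88322   ],
       [ 0.        ,  0.        ,  0.        ,  1.        ]])}
top {'vfov': 43.57488572800435, 'cx': 306.8288207954735, 'cy': 240.37293101752488, 'extrinsics': array([[-0.00701269, -0.99696874,  0.07748654,  0.41999486],
       [-0.99968182,  0.00511197, -0.02470078,  0.04386117],
       [ 0.0242298 , -0.0776351 , -0.99668737,  1.42692687],
       [ 0.        ,  0.        ,  0.        ,  1.        ]])}
{'vfov': 58.52558685906005, 'cx': 318.0429247945324, 'cy': 243.9861060311824, 'mount': array([[ 9.99999908e-01, -2.78010391e-05,  4.27135720e-04,
        -1.03863111e-03],
       [-4.12636763e-04, -3.27896878e-01,  9.44713431e-01,
        -1.43122754e-01],
       [ 1.13792454e-04, -9.44713521e-01, -3.27896859e-01,
         8.54869571e-02],
       [ 0.00000000e+00,  0.00000000e+00,  0.00000000e+00,
         1.00000000e+00]])} 0.0187
```

View pics/scene0.png

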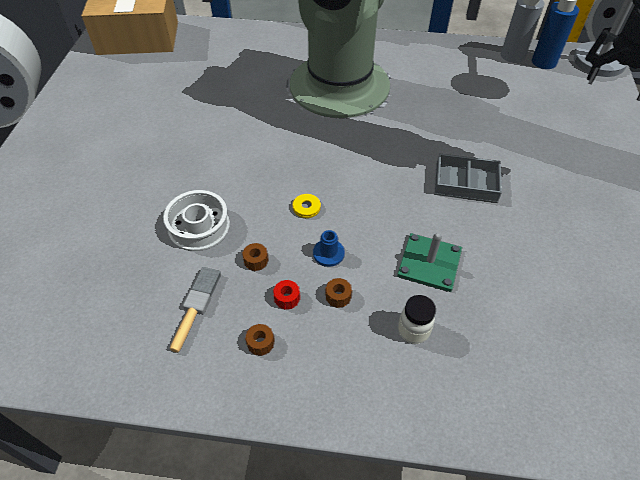

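View pics/top0.png

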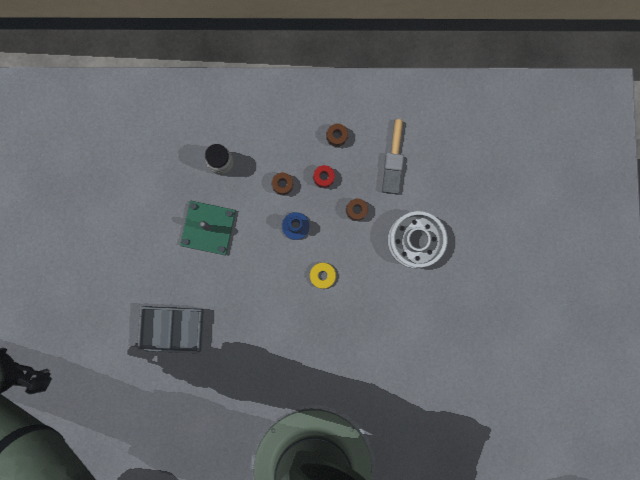

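```bash
cat > h.py <<'E'
import numpy as np, cv2
from workcell import bot
from scipy.spatial.transform import Rotation as R
def ext(n,st=None):
    m=bot.camera_model(n)
    if 'mount' in m:
        T=np.eye(4);T[:3,:3]=R.from_euler('xyz',st['tool_rot']).as_matrix();T[:3,3]=st['position'];E=T@m['mount']
    else:E=m['extrinsics']
    return m,240/np.tan(np.radians(m['vfov']/2)),E
def cloud(n,d,st=None):
    m,f,E=ext(n,st)
    v,u=np.mgrid[:480,:640]
    P=np.stack([(u-m['cx'])/f*d,(v-m['cy'])/f*d,d],-1)
    return P@E[:3,:3].T+E[:3,3]
def project(n,X,st=None):
    m,f,E=ext(n,st); X=np.atleast_2d(X)
    c=(X-E[:3,3])@E[:3,:3]
    return np.c_[c[:,0]/c[:,2]*f+m['cx'],c[:,1]/c[:,2]*f+m['cy']]
def ray(n,uv,z,st=None):
    m,f,E=ext(n,st); uv=np.atleast_2d(uv).astype(float)
    r=np.c_[(uv[:,0]-m['cx'])/f,(uv[:,1]-m['cy'])/f,np.ones(len(uv))]@E[:3,:3].T
    return E[:3,3]+r*((z-E[2,3])/r[:,2])[:,None]
def hsvmask(p,name):
    h=cv2.cvtColor(p,cv2.COLOR_RGB2HSV);H,S,V=[h[...,i].astype(int) for i in range(3)]
    if name=='yellow':return (abs(H-27)<6)&(S>150)&(V>80)
    if name=='blue':return (abs(H-108)<8)&(S>150)
    if name=='red':return ((H<4)|(H>176))&(S>200)&(V>80)
    if name=='green':return (abs(H-78)<12)&(S>100)
def big(m):
    n,l,s,c=cv2.connectedComponentsWithStats(m.astype(np.uint8)); i=1+np.argmax(s[1:,4]); return l==i
E
python3 - <<'E'
from h import *
for n in ['top','scene']:
    z=np.load(n+'0.npz');p,d=z['p'],z['d'];C=cloud(n,d)
    print(n,'bench z',np.median(C[200:300,100:150,2]) if n=='top' else np.median(C[330:400,480:560,2]))
    for c in ['yellow','blue','red','green']:
        m=big(cv2.morphologyEx(hsvmask(p,c).astype(np.uint8),cv2.MORPH_OPEN,np.ones((2,2))))
        X=C[m&(d>0)];v,u=np.nonzero(m)
        print(c,m.sum(),u.min(),u.max(),v.min(),v.max(),'z pct',np.percentile(X[:,2],[2,50,98]).round(4),'bbox mid',((np.percentile(X,1,0)+np.percentile(X,99,0))/2)[:2].round(4),'size',(np.percentile(X,99,0)-np.percentile(X,1,0))[:2].round(3))
        # top-plane
        zt=dict(yellow=.014,blue=.01,red=.03,green=.012)[c]
        k=abs(X[:,2]-zt)<.004;c2,r=cv2.minEnclosingCircle(X[k][:,:2].astype(np.float32));print('   mec',np.round(c2,4),round(r,4))
E
```

```text
top bench z 0.0003815522720063136
yellow 446 311 336 264 288 z pct [-0.001   0.0142  0.0204] bbox mid [ 0.4456 -0.0298] size [0.056 0.059]
   mec [ 0.4457 -0.0284] 0.03
blue 262 284 307 214 239 z pct [0.0035 0.0118 0.0638] bbox mid [0.5633 0.0364] size [0.06  0.052]
   mec [0.5636 0.0339] 0.0312Traceback (most recent call last):
  File "<stdin>", line 6, in <module>
  File "h.py", line 30, in big
    n,l,s,c=cv2.connectedComponentsWithStats(m.astype(np.uint8)); i=1+np.argmax(s[1:,4]); return l==i
                                                                      ~~~~~~~~~^^^^^^^^^
    return _wrapfunc(a, 'argmax', axis=axis, out=out, **kwds)
    return bound(*args, **kwds)
ValueError: attempt to get argmax of an empty sequence
```

Run:
```python
from h import *
for n,pts in [('top',[(324,170),(337,128),(316,176),(205,240),(225,215)]),('scene',[(277,292),(338,283),(285,305),(430,270),(420,280)])]:
    z=np.load(n+'0.npz');h=cv2.cvtColor(z['p'],cv2.COLOR_RGB2HSV)
    for u,v in pts: print(n,u,v,h[v,u],z['p'][v,u])
```

```text
top 324 170 [  0 180 139] [139  42  41]
top 337 128 [ 11 140  89] [89 58 40]
top 316 176 [  0 182 151] [151  43  43]
top 205 240 [ 79 119 101] [ 54 101  84]
top 225 215 [ 79 118  95] [51 95 79]
scene 277 292 [  1 231 199] [199  24  19]
scene 338 283 [ 13 204 121] [121  67  24]
scene 285 305 [  0 237 131] [131  11   9]
scene 430 270 [ 78 130 129] [ 63 129 103]
scene 420 280 [ 79 145  86] [37 86 68]
```

```bash
sed -i "s/S>200)&(V>80)/S>150)\&(V>60)/" h.py
cat >> h.py <<'E'
from scipy.optimize import minimize
th=np.linspace(0,2*np.pi,48,endpoint=False)
def circ(r,z):return np.c_[r*np.cos(th),r*np.sin(th),0*th+z]
PR=dict(yellow=[(.031,0,.014)],red=[(.026,0,.030)],blue=[(.033,0,.010),(.018,.01,.056),(.015,.056,.062)],rim=[(.066,0,.046)],)
def soft(n,name,xy,st=None,z0=0,holes=None):
    SS=8
    img=np.zeros((480,640),np.uint8)
    for r,a,b in PR[name]:
        P=np.r_[circ(r,a),circ(r,b)]+[xy[0],xy[1],z0]
        uv=project(n,P,st); hull=cv2.convexHull(uv.astype(np.float32))[:,0]
        cv2.fillConvexPoly(img,np.round(hull*16).astype(np.int32),255,cv2.LINE_AA,4)
    return img/255.
def cen(n,name,mask,xy0,st=None,z0=0):
    # match filled mask against rendered silhouette: smooth L2
    cs,_=cv2.findContours(mask.astype(np.uint8),cv2.RETR_EXTERNAL,cv2.CHAIN_APPROX_NONE)
    f=cv2.drawContours(np.zeros((480,640),np.uint8),[max(cs,key=cv2.contourArea)],-1,1,-1).astype(float)
    f=cv2.GaussianBlur(f,(0,0),1.5)
    c=lambda x:((cv2.GaussianBlur(soft(n,name,x,st,z0),(0,0),1.5)-f)**2).sum()
    r=minimize(c,xy0,method='Nelder-Mead',options=dict(initial_simplex=np.array(xy0)+[[0,0],[.01,0],[0,.01]],xatol=1e-5,fatol=1e-3))
    return r.x,r.fun
E
python3 - <<'E'
from h import *
from scipy.ndimage import binary_fill_holes
for n in ['top','scene']:
    z=np.load(n+'0.npz');p,d=z['p'],z['d'];C=cloud(n,d)
    for c in ['yellow','blue','red']:
        m=big(hsvmask(p,c));x0=np.median(C[m&(d>0)],0)[:2]
        print(n,c,m.sum(),x0.round(4),*cen(n,c,m,x0))
    # rim: points by height
    k=(C[...,2]>.02)&(C[...,2]<.06)&(C[...,0]>.4)&(C[...,0]<.66)&(C[...,1]<-.15)&(C[...,1]>-.34)
    m=big(k)
    X=C[m];x0=(np.percentile(X,1,0)+np.percentile(X,99,0))[:2]/2
    print(n,'rimbbox',x0,np.percentile(X,99,0)-np.percentile(X,1,0))
    b=bot.camera_model # mask via whiteness
    h=cv2.cvtColor(p,cv2.COLOR_RGB2HSV)
    cv2.imwrite(f'pics/rim_{n}.png',cv2.resize((p[180:290,360:480] if n=='top' else p[170:270,140:260])[:,:,::-1],None,fx=5,fy=5,interpolation=0))
    cv2.imwrite(f'pics/arb_{n}.png',cv2.resize((p[190:270,160:260] if n=='top' else p[220:300,380:480])[:,:,::-1],None,fx=6,fy=6,interpolation=0))
for n in ['top','scene']:
    bot.grab_frame(n)
    for r in bot.masks_of('rim',n)[:1]:
        m=big(r['mask']);print(n,r['p'],r['box'],*cen(n,'rim',m,np.array([.53,-.25])))
E
```

```text
top yellow 446 [ 0.4478 -0.0265] [ 0.44789288 -0.02715201] 14.463040660389101
top blue 290 [0.5673 0.0438] [0.5667227  0.03863676] 230.01566031553125
top red 267 [ 0.6817 -0.0321] [ 0.68405067 -0.0317747 ] 45.12634033040969
top rimbbox [ 0.53027715 -0.24835294] [0.12756641 0.12779963 0.03096284]
scene yellow 490 [ 0.4532 -0.0239] [ 0.44681564 -0.02545606] 19.90345627379156
scene blue 1586 [-0.1512  0.5556] [-0.2049002   0.57412026] 839.3090509912786
scene red 585 [ 0.6886 -0.0292] [ 0.68150836 -0.03050658] 45.03702294169996
scene rimbbox [ 0.52999101 -0.24666551] [0.12738159 0.12581147 0.02730682]
top 0.67 [388.1, 209.0, 448.0, 271.1] [ 0.5297706  -0.24905108] 16.491496879742805
scene 0.9 [164.0, 190.1, 232.2, 250.1] [ 0.52886314 -0.24714515] 43.479814158291994
```

```bash
cd pics; python3 -c "
import cv2,numpy as np
a=[cv2.resize(cv2.imread(f),(400,300)) for f in ['rim_top.png','rim_scene.png','arb_top.png','arb_scene.png']]
cv2.imwrite('m0.png',np.vstack([np.hstack(a[:2]),np.hstack(a[2:])]))"
```

```text
(no output)
```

View pics/m0.png

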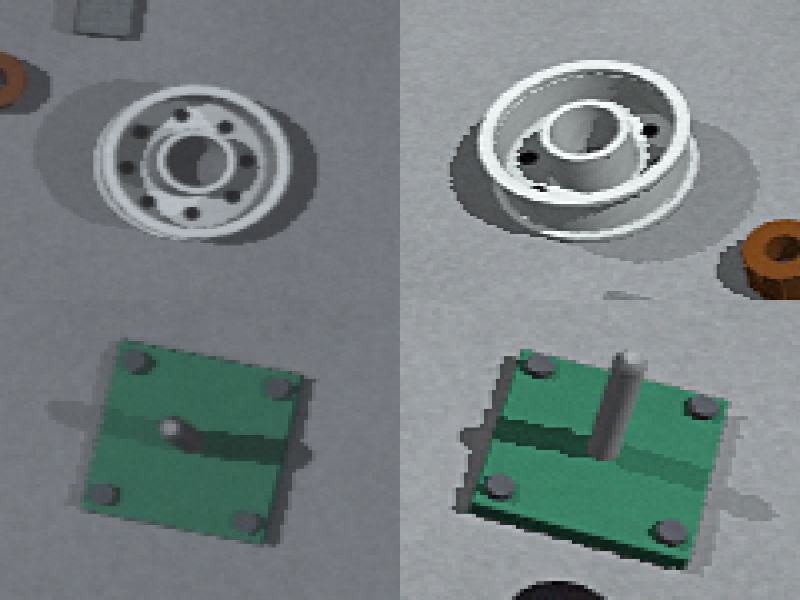

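```bash
cat >> h.py <<'E'
PR['jar']=[(.03,0,.085)]
def square(yaw,z):
    s=.055*np.array([[1,1],[1,-1],[-1,-1],[-1,1]]);c,q=np.cos(yaw),np.sin(yaw)
    return np.c_[s@np.array([[c,q],[-q,c]]),np.full(4,z)]
def arbfit(n,mask,x0,st=None):
    cs,_=cv2.findContours(mask.astype(np.uint8),cv2.RETR_EXTERNAL,cv2.CHAIN_APPROX_NONE)
    f=cv2.drawContours(np.zeros((480,640),np.uint8),[max(cs,key=cv2.contourArea)],-1,1,-1).astype(float)
    f=cv2.GaussianBlur(f,(0,0),1.5)
    def c(x):
        img=np.zeros((480,640),np.uint8)
        P=np.r_[square(x[2],0),square(x[2],.012)]+[x[0],x[1],0]
        cv2.fillConvexPoly(img,np.round(cv2.convexHull(project(n,P,st).astype(np.float32))[:,0]*16).astype(np.int32),255,cv2.LINE_AA,4)
        P=np.r_[circ(.008,.01),circ(.008,.088),circ(.005,.094)]+[x[0],x[1],0]
        cv2.fillConvexPoly(img,np.round(cv2.convexHull(project(n,P,st).astype(np.float32))[:,0]*16).astype(np.int32),0,cv2.LINE_AA,4) if 0 else None
        return ((cv2.GaussianBlur(img/255.,(0,0),1.5)-f)**2).sum()
    r=minimize(c,x0,method='Nelder-Mead',options=dict(initial_simplex=np.array(x0)+[[0,0,0],[.01,0,0],[0,.01,0],[0,0,.2]],xatol=1e-5,fatol=1e-3))
    return r.x,r.fun
E
python3 - <<'E'
from h import *
for n,tip in [('top',(203,224.1)),('scene',(437.5,234.7))]:
    z=np.load(n+'0.npz');p,d=z['p'],z['d']
    print(n,'tip',ray(n,tip,.094))
    m=big(cv2.morphologyEx(hsvmask(p,'green').astype(np.uint8),cv2.MORPH_CLOSE,np.ones((5,5))))
    print(arbfit(n,m,[.57,.25,-.1]))
    w={'top':(180,240,140,175),'scene':(390,445,290,345)}[n]
    if n=='scene':
        b=hsvmask(p,'blue');b[:200]=0;b=big(b);print('blue',b.sum(),cen(n,'blue',b,np.array([.565,.037])))
    C=cloud(n,d);k=(C[...,2]>.07)&(C[...,2]<.1)&(C[...,0]>.62)&(C[...,0]<.8)&(C[...,1]>.1)&(C[...,1]<.3)
    X=C[big(k)];print('jar',X.mean(0),np.ptp(X,0))
    if n=='top':
      b=hsvmask(p,'blue');cv2.imwrite('pics/b.png',cv2.resize(np.hstack([p[200:250,270:320],np.repeat(b[200:250,270:320,None]*255,3,2).astype(np.uint8)])[:,:,::-1],None,fx=6,fy=6,interpolation=0))
E
```

```text
top tip [[0.56108422 0.24141851 0.094     ]]
(array([ 0.56237101,  0.24318582, -0.22438863]), np.float64(97.12433733897538))
jar [0.71780115 0.21412599 0.08512228] [0.05192564 0.05174132 0.02380929]
scene tip [[0.56181179 0.24440653 0.094     ]]
(array([ 0.5621492 ,  0.24420086, -0.22198963]), np.float64(242.21099191646547))
blue 794 (array([0.56469499, 0.03733004]), np.float64(38.14798218757869))
jar [0.72234681 0.21510649 0.08296769] [0.05343496 0.0514723  0.01853478]
```

View pics/b.png

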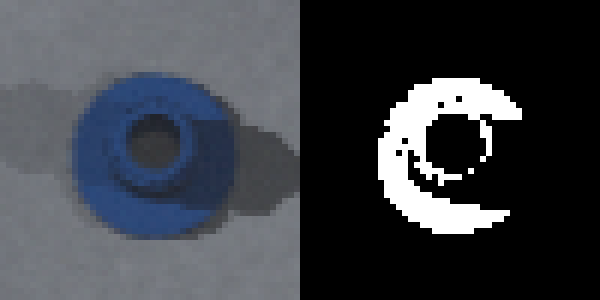

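arm_command:
  moves:
    - {"x":-11,"z":-16,"ry":0.55}
    - {"x":-11,"z":-16,"ry":0.55}
    - {"x":-11,"z":-16,"ry":0.55}
    - {"x":-11,"z":-16,"ry":0.55}
    - {"x":-11,"z":-16,"ry":0.55}

```text
invalid input at $.moves[0]: expected keys rx, ry, rz, x, y, z, gripper
```

```bash
cat > st.py <<'E'
from h import *
import sys
s=bot.observe()
print('t',round(s['clock'],2),'p',s['position'].round(4),'rot',s['tool_rot'].round(3),'F',s['force'].round(1),'w',round(s['grip_width'],4),'q',s['qpos'].round(2))
def rel(X,yaw=None):
    Rm=R.from_euler('xyz',s['tool_rot']).as_matrix();return ((np.array(X)-s['position'])@Rm*100).round(2)
if len(sys.argv)>3: print('tool-cm',rel([float(a) for a in sys.argv[1:4]]),'ry',R.from_matrix(R.from_euler('xyz',s['tool_rot']).as_matrix().T@R.from_euler('xyz',[-np.pi/2,0,float(sys.argv[4]) if len(sys.argv)>4 else 0]).as_matrix()).as_rotvec().round(3))
E
python3 st.py .565 .037 .25
```

```text
t 0.3 p [0.2773 0.56   0.2311] rot [-1.571  0.     1.111] F [-0.2 -0.4 -0.1] w 0.0849 q [-1.18  0.52 -0.04  1.6   0.02  1.02 -0.11]
tool-cm [-34.1   -1.88 -48.99] ry [ 0.     1.111 -0.   ]
```

All keys are needed.

arm_command:
  moves:
    - {"rx":0,"ry":0.55,"rz":0,"x":-11,"y":0,"z":-16,"gripper":1}
    - {"rx":0,"ry":0.55,"rz":0,"x":-11,"y":0,"z":-16,"gripper":1}
    - {"rx":0,"ry":0.55,"rz":0,"x":-11,"y":0,"z":-16,"gripper":1}
    - {"rx":0,"ry":0.55,"rz":0,"x":-11,"y":0,"z":-16,"gripper":1}
    - {"rx":0,"ry":0.55,"rz":0,"x":-11,"y":0,"z":-16,"gripper":1}

```text
clock: 0.72
position: [0.3737, 0.3868, 0.2315]
tool_rot: [-1.572, -0.0, 0.551]
force: [0.2, -0.7, 0.3]
grip_width: 0.0855
```

```bash
python3 st.py .565 .037 .25
```

```text
t 0.72 p [0.3737 0.3868 0.2315] rot [-1.572 -0.     0.551] F [ 0.2 -0.7  0.3] w 0.0855 q [-1.01  0.39  0.13  1.84 -0.06  0.92 -0.31]
tool-cm [ -2.    -1.81 -39.82] ry [0.001 0.551 0.   ]
```

arm_command:
  moves:
    - {"rx":0,"ry":0.55,"rz":0,"x":-1,"y":-1,"z":-20,"gripper":1}
    - {"rx":0,"ry":0.55,"rz":0,"x":-1,"y":-1,"z":-20,"gripper":1}
    - {"rx":0,"ry":0.55,"rz":0,"x":-1,"y":-1,"z":-20,"gripper":1}
    - {"rx":0,"ry":0.55,"rz":0,"x":-1,"y":-1,"z":-20,"gripper":1}
    - {"rx":0,"ry":0.55,"rz":0,"x":-1,"y":-1,"z":-20,"gripper":1}

```text
clock: 1.13
position: [0.4709, 0.213, 0.2417]
tool_rot: [-1.571, -0.001, 0.002]
force: [0.4, 0.7, 0.0]
grip_width: 0.0856
```

```bash
python3 st.py .565 .037 .23
```

```text
t 1.13 p [0.4709 0.213  0.2417] rot [-1.571e+00 -1.000e-03  2.000e-03] F [0.4 0.7 0. ] w 0.0856 q [-0.78  0.35  0.31  1.88 -0.13  0.93 -0.41]
tool-cm [  9.37   1.18 -17.61] ry [0.    0.002 0.001]
```

arm_command:
  moves:
    - {"rx":0,"ry":0,"rz":0,"x":4,"y":0,"z":1.5,"gripper":1}
    - {"rx":0,"ry":0,"rz":0,"x":8,"y":0,"z":3,"gripper":1}
    - {"rx":0,"ry":0,"rz":0,"x":9.1,"y":0,"z":3,"gripper":1}
    - {"rx":0,"ry":0,"rz":0,"x":9.1,"y":0,"z":3,"gripper":1}
    - {"rx":0,"ry":0,"rz":0,"x":9.1,"y":0,"z":3,"gripper":1}

```text
clock: 1.55
position: [0.5606, 0.2465, 0.2407]
tool_rot: [-1.572, 0.001, 0.01]
force: [-1.1, 0.5, -0.7]
grip_width: 0.0852
```

```bash
cat > snap.py <<'E'
from h import *
import sys,pickle
s=bot.observe();p,d=bot.grab_frame('wrist')
n=sys.argv[1];cv2.imwrite(f'pics/{n}.png',p[:,:,::-1]);pickle.dump((s,p,d),open(n+'.pkl','wb'))
print(s['position'].round(4),s['tool_rot'].round(4),round(s['clock'],2),s['grip_width'])
E
python3 snap.py w_arb
```

```text
[0.5606 0.2465 0.2407] [-1.5716e+00  8.0000e-04  1.0400e-02] 1.55 0.08524253437154372
```

View pics/w_arb.png

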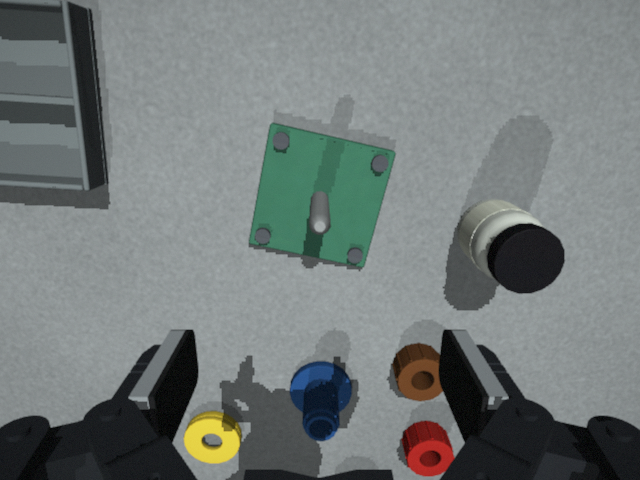

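```bash
python3 - <<'E'
from h import *
import pickle
s,p,d=pickle.load(open('w_arb.pkl','rb'))
g=hsvmask(p,'green').astype(np.uint8)
m=big(cv2.morphologyEx(g,cv2.MORPH_CLOSE,np.ones((9,9))))
print('arb',arbfit('wrist',m,[.562,.243,-.22],s),'tip',ray('wrist',(319.5,225.5),.094,s))
for c,x in [('yellow',(.447,-.026)),('blue',(.565,.037)),('red',(.682,-.031))]:
    b=hsvmask(p,c)
    if c=='blue':b|=(p[...,2].astype(int)>p[...,0]*2)&(p[...,2]>30)
    b=big(b);print(c,b.sum(),cen('wrist',c,b,np.array(x),s))
C=cloud('wrist',d,s);
# fingertip: nearest points region
k=(d>0)&(d<.25); T=np.c_[(C[k]-s['position'])@R.from_euler('xyz',s['tool_rot']).as_matrix()]
for sg in (-1,1):
    q=T[(T[:,0]*sg>.02)&(abs(T[:,2])<.03)]; print(sg,'finger max y(tool)',np.percentile(q[:,1],[50,95,99.5]),'inner x',np.percentile(q[:,0]*sg,[.5,2]),'z',np.percentile(q[:,2],[1,99]))
E
python3 st.py .565 .037 .24
```

```text
arb (array([ 0.56018414,  0.24332437, -0.21041859]), np.float64(255.61645324636157)) tip [[0.56040974 0.24377756 0.094     ]]
yellow 1999 (array([ 0.4455185 , -0.02751657]), np.float64(195.19855195007966))
blue 200493 (array([0.56400374, 0.03470211]), np.float64(225956.49120477046))
red 2067 (array([ 0.68134293, -0.03170911]), np.float64(246.83804153610436))
-1 finger max y(tool) [-0.06402342 -0.02403602 -0.0155789 ] inner x [0.02595589 0.02849324] z [-0.00948834  0.01725224]
1 finger max y(tool) [-0.064088   -0.02406697 -0.01554812] inner x [0.0239816  0.02645185] z [-0.0094401   0.01721957]
t 1.6 p [0.56   0.2465 0.2409] rot [-1.571e+00  1.000e-03  1.100e-02] F [-0.8  0.2  0.4] w 0.0851 q [-0.72  0.51  0.3   1.64 -0.17  1.02 -0.35]
tool-cm [  0.28   0.1  -20.96] ry [ 0.     0.011 -0.001]
```

arm_command:
  moves:
    - {"rx":0,"ry":0.01,"rz":0,"x":0.3,"y":1,"z":-4,"gripper":1}
    - {"rx":0,"ry":0.01,"rz":0,"x":0.3,"y":3,"z":-8,"gripper":1}
    - {"rx":0,"ry":0.01,"rz":0,"x":0.3,"y":5,"z":-12,"gripper":1}
    - {"rx":0,"ry":0.01,"rz":0,"x":0.3,"y":7,"z":-16,"gripper":1}
    - {"rx":0,"ry":0.01,"rz":0,"x":0.3,"y":8,"z":-20,"gripper":1}

```text
clock: 2.02
position: [0.5639, 0.0543, 0.1627]
tool_rot: [-1.57, 0.001, 0.003]
force: [1.2, -0.8, 0.7]
grip_width: 0.0854
```

arm_command:
  moves:
    - {"rx":0,"ry":0,"rz":0,"x":0,"y":0,"z":-1,"gripper":1}
    - {"rx":0,"ry":0,"rz":0,"x":0,"y":0,"z":-1,"gripper":1}
    - {"rx":0,"ry":0,"rz":0,"x":0,"y":0,"z":-1,"gripper":1}

```text
clock: 2.27
position: [0.5651, 0.0449, 0.1642]
tool_rot: [-1.57, -0.0, -0.0]
force: [-0.5, 0.9, -0.5]
grip_width: 0.0852
```

```bash
python3 snap.py w_col
```

```text
[0.5651 0.0449 0.1642] [-1.5703e+00 -1.0000e-04 -0.0000e+00] 2.27 0.0851654019139854
```

View pics/w_col.png

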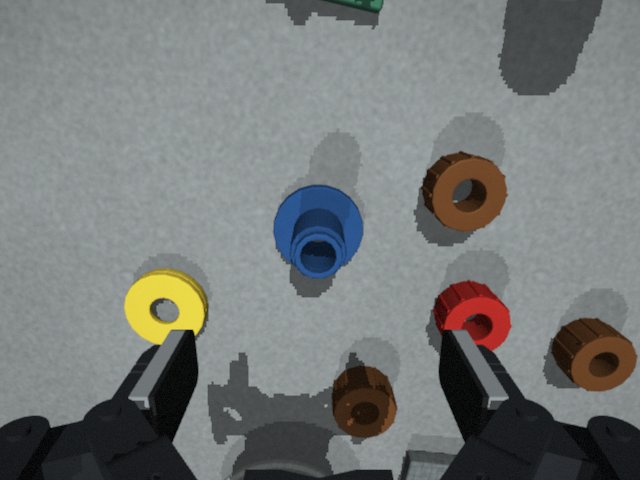

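```bash
python3 - <<'E'
from h import *
import pickle
s,p,d=pickle.load(open('w_col.pkl','rb'))
b=hsvmask(p,'blue');b[330:]=0;b=big(b)
print(b.sum(),cen('wrist','blue',b,np.array([.564,.036]),s))
y=big(hsvmask(p,'yellow'));print(y.sum(),cen('wrist','yellow',y,np.array([.446,-.027]),s))
E
python3 st.py .5636 .0365 .06
```

```text
6132 (array([0.56372303, 0.03604808]), np.float64(222.88161548064824))
3993 (array([ 0.44559002, -0.02706556]), np.float64(553.4616796709608))
t 2.32 p [0.5654 0.046  0.1642] rot [-1.57  -0.     0.002] F [ 0.4  0.4 -0.1] w 0.0853 q [-0.4   0.53  0.29  1.83 -0.21  0.81  0.01]
tool-cm [-0.18 10.42 -0.96] ry [-0.001  0.002  0.   ]
```

arm_command:
  moves:
    - {"rx":0,"ry":0,"rz":0,"x":-0.1,"y":4,"z":-0.9,"gripper":1}
    - {"rx":0,"ry":0,"rz":0,"x":-0.1,"y":7,"z":-0.9,"gripper":1}
    - {"rx":0,"ry":0,"rz":0,"x":-0.1,"y":10,"z":-0.9,"gripper":1}
    - {"rx":0,"ry":0,"rz":0,"x":-0.1,"y":10,"z":-0.9,"gripper":1}
    - {"rx":0,"ry":0,"rz":0,"x":-0.1,"y":10,"z":-0.9,"gripper":1}

```text
clock: 2.73
position: [0.564, 0.0372, 0.0636]
tool_rot: [-1.571, 0.002, 0.002]
force: [1.3, -0.5, 0.7]
grip_width: 0.0853
```

```bash
python3 st.py .564 .0365 .022
```

```text
t 2.73 p [0.564  0.0372 0.0636] rot [-1.571  0.002  0.002] F [ 1.3 -0.5  0.7] w 0.0853 q [-0.34  0.68  0.24  1.89 -0.26  0.6   0.07]
tool-cm [ 0.01  4.16 -0.07] ry [ 0.     0.002 -0.002]
```

arm_command:
  moves:
    - {"rx":0,"ry":0,"rz":0,"x":0,"y":2,"z":0,"gripper":1}
    - {"rx":0,"ry":0,"rz":0,"x":0,"y":4.1,"z":0,"gripper":1}
    - {"rx":0,"ry":0,"rz":0,"x":0,"y":4.1,"z":0,"gripper":1}
    - {"rx":0,"ry":0,"rz":0,"x":0,"y":4.1,"z":0,"gripper":0.2}
    - {"rx":0,"ry":0,"rz":0,"x":0,"y":4.1,"z":0,"gripper":-0.1}
  squeeze: 40

```text
clock: 3.15
position: [0.5657, 0.0364, 0.0248]
tool_rot: [-1.57, -0.002, 0.001]
force: [-0.2, 0.3, 0.4]
grip_width: 0.0637
```

arm_command:
  moves:
    - {"rx":0,"ry":0,"rz":0,"x":0,"y":0,"z":0,"gripper":-0.3}
    - {"rx":0,"ry":0,"rz":0,"x":0,"y":0,"z":0,"gripper":-0.5}
    - {"rx":0,"ry":0,"rz":0,"x":0,"y":0,"z":0,"gripper":-0.5}
    - {"rx":0,"ry":0,"rz":0,"x":0,"y":0,"z":0,"gripper":-0.5}
    - {"rx":0,"ry":0,"rz":0,"x":0,"y":0,"z":0,"gripper":-0.5}

```text
clock: 3.57
position: [0.5652, 0.0362, 0.0241]
tool_rot: [-1.57, -0.001, 0.001]
force: [-4.2, 0.8, 16.7]
grip_width: 0.0345
```

```bash
python3 snap.py w_g1; python3 st.py .562 .243 .145
```

```text
[0.5652 0.0362 0.0241] [-1.5702e+00 -1.4000e-03  7.0000e-04] 3.57 0.034490941906124964
t 3.62 p [0.5653 0.0363 0.0241] rot [-1.57e+00 -1.00e-03  1.00e-03] F [-3.1  0.4 16.6] w 0.0348 q [-0.31  0.74  0.21  1.9  -0.28  0.53  0.08]
tool-cm [ -0.29 -12.08  20.68] ry [-0.001  0.001  0.001]
```

View pics/w_g1.png

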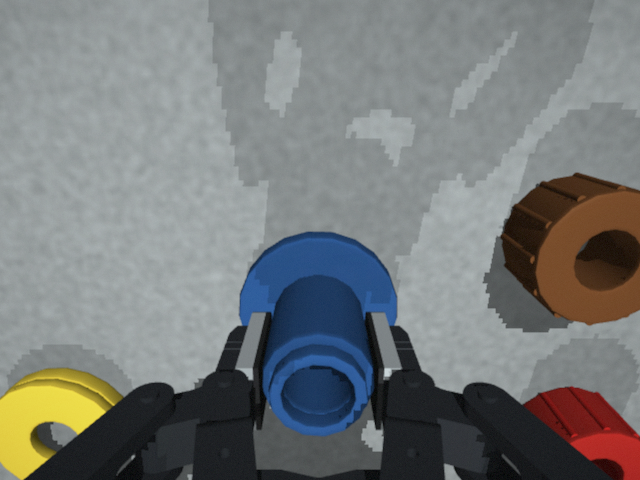

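arm_command:
  moves:
    - {"rx":0,"ry":0,"rz":0,"x":0,"y":-1.5,"z":0,"gripper":-0.5}
    - {"rx":0,"ry":0,"rz":0,"x":0,"y":-4,"z":0,"gripper":-0.5}
    - {"rx":0,"ry":0,"rz":0,"x":0,"y":-7,"z":0,"gripper":-0.5}
    - {"rx":0,"ry":0,"rz":0,"x":0,"y":-10,"z":0,"gripper":-0.5}
    - {"rx":0,"ry":0,"rz":0,"x":0,"y":-13,"z":0,"gripper":-0.5}

```text
clock: 4.03
position: [0.5643, 0.036, 0.1545]
tool_rot: [-1.571, 0.0, 0.001]
force: [0.3, -0.1, -2.3]
grip_width: 0.0344
```

arm_command:
  moves:
    - {"rx":0,"ry":0,"rz":0,"x":0,"y":0,"z":2,"gripper":-0.5}
    - {"rx":0,"ry":0,"rz":0,"x":0,"y":0,"z":5,"gripper":-0.5}
    - {"rx":0,"ry":0,"rz":0,"x":0,"y":0,"z":8,"gripper":-0.5}
    - {"rx":0,"ry":0,"rz":0,"x":0,"y":0,"z":11,"gripper":-0.5}
    - {"rx":0,"ry":0,"rz":0,"x":0,"y":0,"z":14,"gripper":-0.5}

```text
clock: 4.45
position: [0.5642, 0.1775, 0.1533]
tool_rot: [-1.571, -0.0, 0.001]
force: [1.7, -0.5, -2.4]
grip_width: 0.0347
```

```bash
python3 snap.py w_c2; python3 st.py .562 .243 .155
```

```text
[0.5642 0.1775 0.1533] [-1.5705e+00 -3.0000e-04  7.0000e-04] 4.45 0.03469316255219592
t 4.5 p [0.5636 0.1847 0.153 ] rot [-1.567  0.     0.007] F [-2.4  9.8 -2.4] w 0.0346 q [-0.61  0.58  0.29  1.77 -0.22  0.82 -0.21]
tool-cm [-0.12 -0.18  5.83] ry [-0.004  0.007 -0.   ]
```

View pics/w_c2.png

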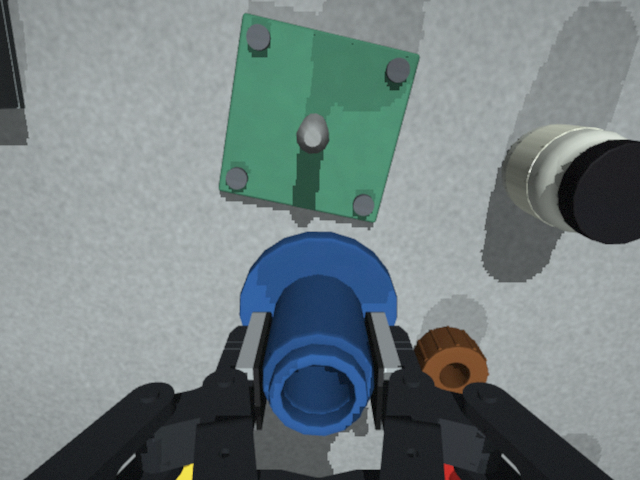

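Run:
```python
from h import *
import pickle
s,p,d=pickle.load(open('w_c2.pkl','rb'))
g=hsvmask(p,'green').astype(np.uint8)
m=big(cv2.morphologyEx(g,cv2.MORPH_CLOSE,np.ones((15,15))))
print('arb',arbfit('wrist',m,[.561,.243,-.22],s))
for t in [(313.5,131),(313.5,135)]: print('tip',ray('wrist',t,.094,s))
# collar flange circle outline edge: left,right,top extremes of flange
b=big(hsvmask(p,'blue'));v,u=np.nonzero(b);print(u.min(),u.max(),v.min())
z0=s['position'][2]-.0241
print(cen('wrist','blue',b,s['position'][:2],s,z0), s['position'])
for y in np.arange(-.003,.0035,.001):
  print(y,project('wrist',circ(.033,z0+.01)[12]+[s['position'][0],s['position'][1]+y,0],s), project('wrist',circ(.033,z0+.01)[36]+[s['position'][0],s['position'][1]+y,0],s))
cv2.imwrite('pics/tip.png',cv2.resize(p[100:170,270:360][:,:,::-1],None,fx=8,fy=8,interpolation=0))
```

```text
arb (array([ 0.56024062,  0.24317576, -0.21421213]), np.float64(417.2914975903958))
tip [[0.56097016 0.24624236 0.094     ]]
tip [[0.56096546 0.24445905 0.094     ]]
240 395 232
(array([0.56304763, 0.1771392 ]), np.float64(2399.5530732071275)) [0.56422664 0.17748139 0.15332446]
-0.003 [[320.98164182 243.07725319]] [[320.51724514 385.31164302]]
-0.002 [[320.98960848 240.63724004]] [[320.52348288 383.40116061]]
-0.001 [[320.99760665 238.18757732]] [[320.52974245 381.48399498]]
0.0 [[321.00563652 235.72820766]] [[320.53602395 379.560111  ]]
0.001 [[321.01369827 233.25907327]] [[320.5423275  377.62947327]]
0.002 [[321.02179209 230.78011587]] [[320.54865321 375.69204619]]
0.003 [[321.02991817 228.29127671]] [[320.55500122 373.74779388]]
```

View pics/tip.png

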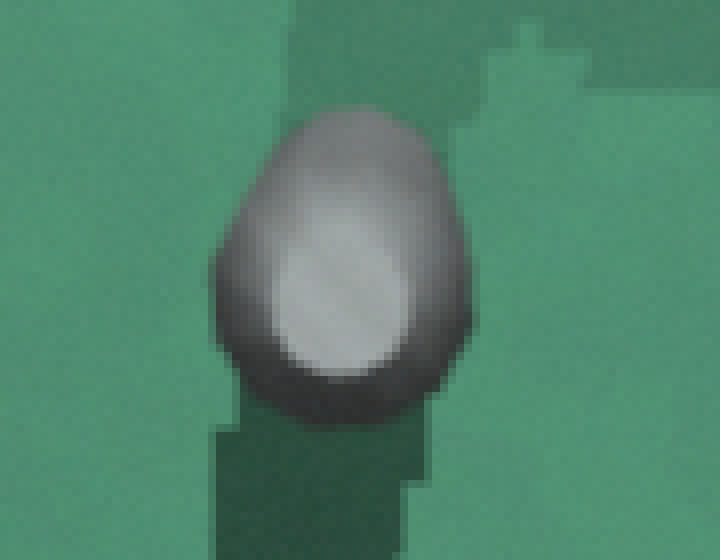

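Run:
```python
from h import *
import pickle
s,p,d=pickle.load(open('w_c2.pkl','rb'))
z0=s['position'][2]-.0241
b=big(hsvmask(p,'blue'))
# flange front edge pixels: for columns 250..385 top-most blue, rows<300
e=np.array([(u,np.nonzero(b[:,u])[0].min()-.5) for u in range(250,388)])
X=ray('wrist',e,z0+.01,s)[:,:2]
from scipy.optimize import least_squares
r=least_squares(lambda c:np.hypot(*(X-c).T)-.033,s['position'][:2]);print('flange c - tcp mm',(r.x-s['position'][:2])*1e3,np.abs(r.fun).max())
r=least_squares(lambda c:np.hypot(*(X-c[:2]).T)-c[2],[*s['position'][:2],.033]);print(r.x[2],(r.x[:2]-s['position'][:2])*1e3)
cv2.imwrite('pics/ring.png',cv2.resize(p[300:450,240:400][:,:,::-1],None,fx=4,fy=4,interpolation=0))
for dx,dy in[(0,0),(-.0013,0),(-.0013,.0015)]:
  for rr,zz in [(.015,.062),(.011,.062)]:
    q=project('wrist',circ(rr,z0+zz)+[s['position'][0]+dx,s['position'][1]+dy,0],s);print(dx,dy,rr,q.min(0).round(1),q.max(0).round(1))
```

```text
flange c - tcp mm [-1.19397243  1.30646837] 0.0008722868399071576
0.03077832930523799 [-1.16549769  3.83033177]
0 0 0.015 [271.2 352.2] [372.4 436.2]
0 0 0.011 [284.7 364.2] [358.9 425.7]
-0.0013 0 0.015 [266.8 352.2] [368.  436.2]
-0.0013 0 0.011 [280.3 364.2] [354.5 425.7]
-0.0013 0.0015 0.015 [266.6 347.7] [368.2 432.3]
-0.0013 0.0015 0.011 [280.2 359.7] [354.7 421.7]
```

View pics/ring.png

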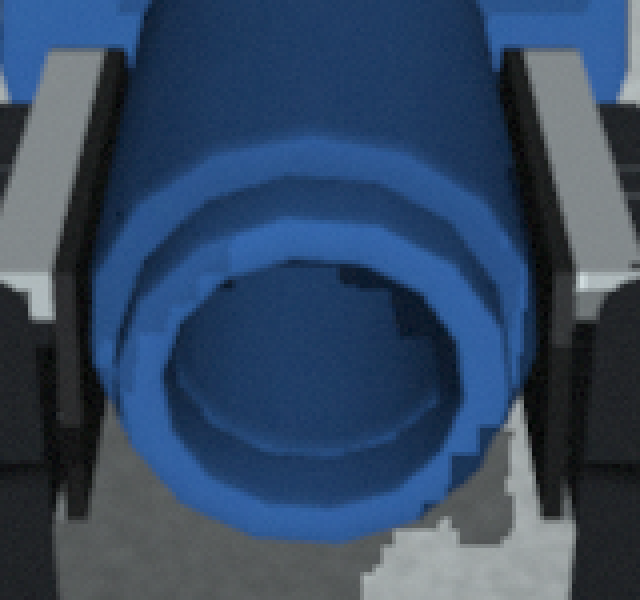

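arm_command:
  moves:
    - {"rx":0,"ry":0,"rz":0,"x":0,"y":0,"z":1,"gripper":-0.5}
    - {"rx":0,"ry":0,"rz":0,"x":-0.1,"y":0,"z":3,"gripper":-0.5}
    - {"rx":0,"ry":0,"rz":0,"x":-0.1,"y":0,"z":5,"gripper":-0.5}
    - {"rx":0,"ry":0,"rz":0,"x":-0.1,"y":0,"z":5.8,"gripper":-0.5}
    - {"rx":0,"ry":0,"rz":0,"x":-0.1,"y":0,"z":5.8,"gripper":-0.5}

```text
clock: 4.92
position: [0.5632, 0.2357, 0.1528]
tool_rot: [-1.57, 0.0, 0.003]
force: [-0.8, -0.7, -3.7]
grip_width: 0.0346
```

```bash
python3 snap.py w_c3; python3 st.py .5616 .243 .155
```

```text
[0.5632 0.2357 0.1528] [-1.5703e+00  1.0000e-04  3.0000e-03] 4.92 0.03459347463403478
t 4.97 p [0.5634 0.2339 0.1528] rot [-1.571  0.     0.002] F [-0.7  0.1 -2.5] w 0.0343 q [-0.69  0.61  0.29  1.72 -0.22  0.84 -0.29]
tool-cm [-0.17 -0.22  0.91] ry [ 0.     0.002 -0.   ]
```

View pics/w_c3.png

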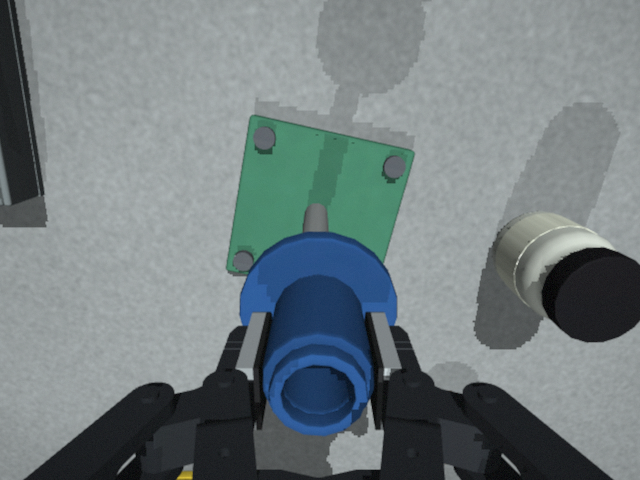

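arm_command:
  moves:
    - {"rx":0,"ry":0,"rz":0,"x":-0.15,"y":0,"z":0.9,"gripper":-0.5}
    - {"rx":0,"ry":0,"rz":0,"x":-0.15,"y":0,"z":0.9,"gripper":-0.5}
    - {"rx":0,"ry":0,"rz":0,"x":-0.15,"y":1,"z":0.9,"gripper":-0.5}
    - {"rx":0,"ry":0,"rz":0,"x":-0.15,"y":2,"z":0.9,"gripper":-0.5}
    - {"rx":0,"ry":0,"rz":0,"x":-0.15,"y":2.6,"z":0.9,"gripper":-0.5}

```text
clock: 5.38
position: [0.5615, 0.2422, 0.125]
tool_rot: [-1.572, 0.001, 0.0]
force: [0.3, 0.4, -2.6]
grip_width: 0.0345
```

```bash
cat > fix.py <<'E'
from h import *
import sys
a=[]
for n in ['top','scene']:
    p,d=bot.grab_frame(n)
    cu,cv=project(n,[.562,.243,.09])[0].astype(int);w=50
    a.append(cv2.resize(p[cv-w:cv+w,cu-w:cu+w][:,:,::-1],(400,400),interpolation=cv2.INTER_CUBIC))
cv2.imwrite(f'pics/{sys.argv[1]}.png',np.hstack(a))
E
python3 fix.py f1; python3 st.py .5616 .243 .125
```

```text
t 5.48 p [0.5613 0.2423 0.125 ] rot [-1.572  0.002  0.   ] F [-0.  -0.4 -2.3] w 0.0347 q [-0.69  0.65  0.28  1.74 -0.24  0.79 -0.3 ]
tool-cm [ 0.03 -0.    0.07] ry [ 0.001  0.    -0.002]
```

View pics/f1.png

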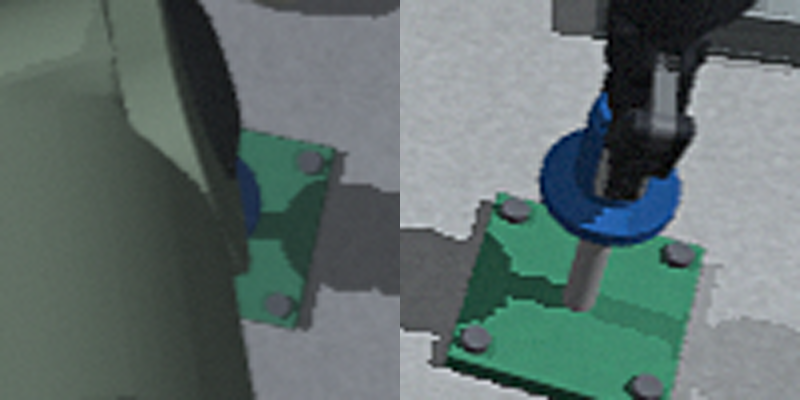

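arm_command:
  moves:
    - {"rx":0,"ry":0,"rz":0,"x":0,"y":0.4,"z":0.1,"gripper":-0.5}
    - {"rx":0,"ry":0,"rz":0,"x":0,"y":0.8,"z":0.1,"gripper":-0.5}
    - {"rx":0,"ry":0,"rz":0,"x":0,"y":1.2,"z":0.1,"gripper":-0.5}
    - {"rx":0,"ry":0,"rz":0,"x":0,"y":1.6,"z":0.1,"gripper":-0.5}
    - {"rx":0,"ry":0,"rz":0,"x":0,"y":2,"z":0.1,"gripper":-0.5}

```text
clock: 5.9
position: [0.5619, 0.2441, 0.1063]
tool_rot: [-1.571, -0.0, 0.001]
force: [0.8, -0.7, -2.7]
grip_width: 0.0342
```

```bash
python3 snap.py w_c4; python3 st.py .5616 .243 .036
```

```text
[0.5619 0.2441 0.1063] [-1.5708e+00 -0.0000e+00  1.0000e-03] 5.9 0.034238080912005774
t 5.95 p [0.5616 0.2439 0.1056] rot [-1.571e+00  1.000e-03  1.000e-03] F [-0.1  0.2 -4.8] w 0.0345 q [-0.69  0.67  0.27  1.75 -0.25  0.75 -0.29]
tool-cm [ 0.01  6.96 -0.09] ry [ 0.     0.001 -0.001]
```

View pics/w_c4.png

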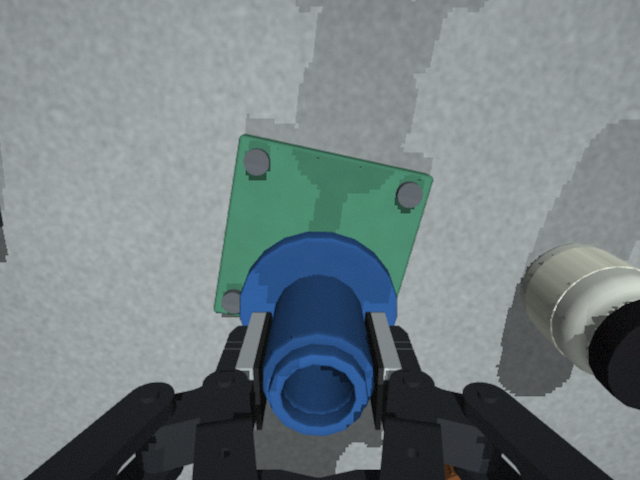

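arm_command:
  moves:
    - {"rx":0,"ry":0,"rz":0,"x":0,"y":0.7,"z":0,"gripper":-0.5}
    - {"rx":0,"ry":0,"rz":0,"x":0,"y":1.4,"z":0,"gripper":-0.5}
    - {"rx":0,"ry":0,"rz":0,"x":0,"y":2.1,"z":0,"gripper":-0.5}
    - {"rx":0,"ry":0,"rz":0,"x":0,"y":2.8,"z":0,"gripper":-0.5}
    - {"rx":0,"ry":0,"rz":0,"x":0,"y":3.5,"z":0,"gripper":-0.5}

```text
clock: 6.37
position: [0.5618, 0.244, 0.0708]
tool_rot: [-1.571, 0.0, 0.001]
force: [0.0, 0.9, -1.8]
grip_width: 0.0345
```

arm_command:
  moves:
    - {"rx":0,"ry":0,"rz":0,"x":0,"y":0.6,"z":0,"gripper":-0.5}
    - {"rx":0,"ry":0,"rz":0,"x":0,"y":1.2,"z":0,"gripper":-0.5}
    - {"rx":0,"ry":0,"rz":0,"x":0,"y":1.8,"z":0,"gripper":-0.5}
    - {"rx":0,"ry":0,"rz":0,"x":0,"y":2.3,"z":0,"gripper":-0.5}
    - {"rx":0,"ry":0,"rz":0,"x":0,"y":2.8,"z":0,"gripper":-0.5}

```text
clock: 6.78
position: [0.5619, 0.244, 0.0432]
tool_rot: [-1.571, 0.0, 0.001]
force: [-0.1, 0.0, -2.3]
grip_width: 0.0343
```

```bash
python3 snap.py w_c5; python3 st.py .5616 .243 .036
```

```text
[0.5619 0.244  0.0432] [-1.5708e+00  1.0000e-04  9.0000e-04] 6.78 0.034348647300071394
t 6.83 p [0.5616 0.2439 0.0423] rot [-1.571e+00  1.000e-03  1.000e-03] F [-1.  -0.6 -3.9] w 0.0343 q [-0.66  0.77  0.23  1.77 -0.27  0.64 -0.27]
tool-cm [ 0.01  0.63 -0.09] ry [ 0.     0.001 -0.001]
```

View pics/w_c5.png

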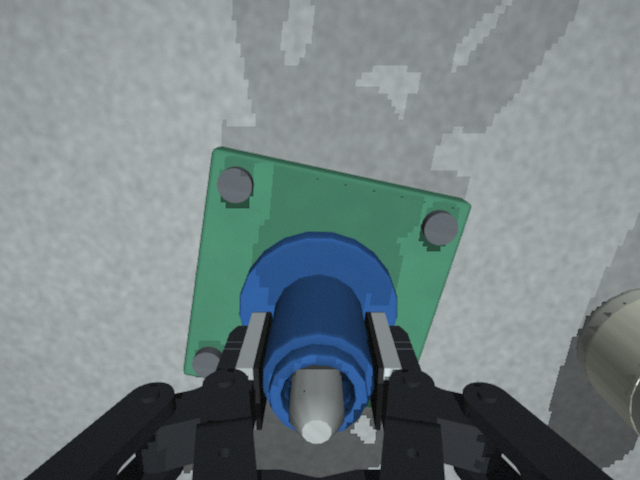

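Threaded. Lower the last 6 mm gently.

arm_command:
  moves:
    - {"rx":0,"ry":0,"rz":0,"x":0,"y":0.2,"z":0,"gripper":-0.5}
    - {"rx":0,"ry":0,"rz":0,"x":0,"y":0.35,"z":0,"gripper":-0.5}
    - {"rx":0,"ry":0,"rz":0,"x":0,"y":0.5,"z":0,"gripper":-0.5}
    - {"rx":0,"ry":0,"rz":0,"x":0,"y":0.6,"z":0,"gripper":-0.5}
    - {"rx":0,"ry":0,"rz":0,"x":0,"y":0.65,"z":0,"gripper":-0.5}

```text
clock: 7.25
position: [0.562, 0.2441, 0.0372]
tool_rot: [-1.571, -0.0, 0.001]
force: [-0.6, 1.0, -2.7]
grip_width: 0.0343
```

arm_command:
  moves:
    - {"rx":0,"ry":0,"rz":0,"x":0,"y":0.05,"z":0,"gripper":-0.5}
    - {"rx":0,"ry":0,"rz":0,"x":0,"y":0.1,"z":0,"gripper":-0.5}
    - {"rx":0,"ry":0,"rz":0,"x":0,"y":0.15,"z":0,"gripper":-0.5}

```text
clock: 7.5
position: [0.562, 0.2441, 0.0362]
tool_rot: [-1.571, -0.0, 0.001]
force: [-4.4, -1.7, 15.5]
grip_width: 0.0345
```

```bash
python3 st.py .5616 .243 .036
```

```text
t 7.5 p [0.562  0.2441 0.0362] rot [-1.571e+00 -0.000e+00  1.000e-03] F [-4.4 -1.7 15.5] w 0.0345 q [-0.66  0.78  0.23  1.77 -0.28  0.63 -0.27]
tool-cm [-0.04  0.02 -0.11] ry [-0.     0.001  0.   ]
```

arm_command:
  moves:
    - {"rx":0,"ry":0,"rz":0,"x":0,"y":0,"z":0,"gripper":0}
    - {"rx":0,"ry":0,"rz":0,"x":0,"y":0,"z":0,"gripper":0.6}
    - {"rx":0,"ry":0,"rz":0,"x":0,"y":0,"z":0,"gripper":0.6}
    - {"rx":0,"ry":0,"rz":0,"x":0,"y":0,"z":0,"gripper":0.6}
    - {"rx":0,"ry":0,"rz":0,"x":0,"y":0,"z":0,"gripper":0.6}

```text
clock: 7.92
position: [0.562, 0.2441, 0.0357]
tool_rot: [-1.571, 0.0, 0.001]
force: [0.2, -0.2, 0.3]
grip_width: 0.0682
```

arm_command:
  moves:
    - {"rx":0,"ry":0,"rz":0,"x":0,"y":-3,"z":0,"gripper":0.6}
    - {"rx":0,"ry":0,"rz":0,"x":0,"y":-7,"z":0,"gripper":0.6}
    - {"rx":0,"ry":0,"rz":0,"x":0,"y":-11,"z":0,"gripper":0.6}
    - {"rx":0,"ry":0,"rz":0,"x":0,"y":-15,"z":0,"gripper":0.6}
    - {"rx":0,"ry":0,"rz":0,"x":0,"y":-18,"z":0,"gripper":0.6}

```text
clock: 8.33
position: [0.5624, 0.244, 0.2191]
tool_rot: [-1.57, -0.002, 0.001]
force: [-0.2, 0.3, -0.1]
grip_width: 0.0682
```

```bash
python3 snap.py w_c6; python3 st.py .529 -.248 .21
```

```text
[0.5624 0.244  0.2191] [-1.5697e+00 -2.1000e-03  6.0000e-04] 8.33 0.06821648667410422
t 8.38 p [0.5643 0.2447 0.224 ] rot [-1.567 -0.007  0.   ] F [2.7 1.4 6.9] w 0.0684 q [-0.73  0.53  0.33  1.66 -0.2   0.98 -0.33]
tool-cm [ -3.56   1.17 -49.27] ry [-0.004  0.     0.007]
```

View pics/w_c6.png

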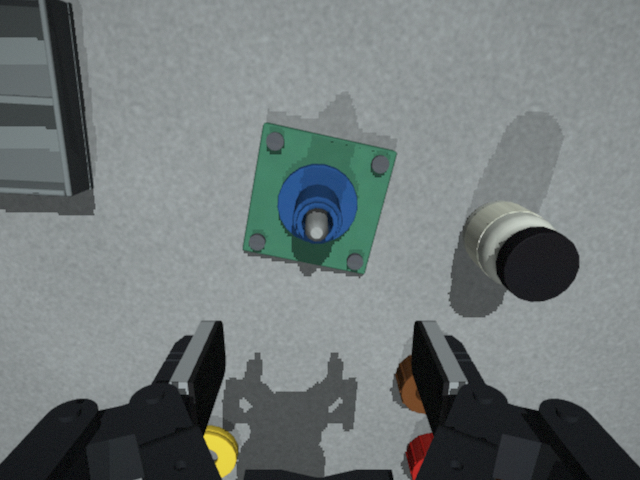

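arm_command:
  moves:
    - {"rx":0,"ry":0,"rz":0,"x":0,"y":0,"z":-4,"gripper":0.6}
    - {"rx":0,"ry":0,"rz":0,"x":0,"y":0,"z":-8,"gripper":0.6}
    - {"rx":0,"ry":0,"rz":0,"x":0,"y":0,"z":-12,"gripper":0.6}
    - {"rx":0,"ry":0,"rz":0,"x":0,"y":0,"z":-16,"gripper":0.6}
    - {"rx":0,"ry":0,"rz":0,"x":0,"y":0,"z":-20,"gripper":0.6}

```text
clock: 8.8
position: [0.5618, 0.0423, 0.2158]
tool_rot: [-1.571, -0.0, 0.001]
force: [1.1, 1.0, 0.2]
grip_width: 0.0685
```

arm_command:
  moves:
    - {"rx":0,"ry":0,"rz":0,"x":0,"y":0,"z":-4,"gripper":0.6}
    - {"rx":0,"ry":0,"rz":0,"x":-1,"y":0,"z":-8,"gripper":0.6}
    - {"rx":0,"ry":0,"rz":0,"x":-2,"y":0,"z":-12,"gripper":0.6}
    - {"rx":0,"ry":0,"rz":0,"x":-3,"y":0,"z":-16,"gripper":0.6}
    - {"rx":0,"ry":0,"rz":0,"x":-3,"y":0,"z":-20,"gripper":0.6}

```text
clock: 9.22
position: [0.5305, -0.1579, 0.2159]
tool_rot: [-1.57, 0.0, 0.0]
force: [1.2, 1.1, -0.0]
grip_width: 0.0681
```

```bash
python3 - <<'E'
from h import *
import pickle
s,p,d=pickle.load(open('w_c6.pkl','rb'))
b=hsvmask(p,'blue');b[300:]=0;b=big(b);print(b.sum(),cen('wrist','blue',b,np.array([.561,.2435]),s,.012))
E
python3 st.py .529 -.248 .21
```

```text
4204 (array([0.56085001, 0.24390412]), np.float64(111.23742753705834))
t 9.22 p [ 0.5305 -0.1579  0.2159] rot [-1.57  0.    0.  ] F [ 1.2  1.1 -0. ] w 0.0681 q [-0.09  0.45  0.38  1.82 -0.2   0.91  0.38]
tool-cm [-0.15  0.59 -9.01] ry [-0.  0. -0.]
```

arm_command:
  moves:
    - {"rx":0,"ry":0,"rz":0,"x":0,"y":0,"z":-4,"gripper":0.6}
    - {"rx":0,"ry":0,"rz":0,"x":0,"y":1,"z":-8,"gripper":0.6}
    - {"rx":0,"ry":0,"rz":0,"x":0,"y":3,"z":-9,"gripper":0.6}
    - {"rx":0,"ry":0,"rz":0,"x":0,"y":5,"z":-9,"gripper":0.6}
    - {"rx":0,"ry":0,"rz":0,"x":0,"y":5,"z":-9,"gripper":0.6}

```text
clock: 9.63
position: [0.5306, -0.2462, 0.1625]
tool_rot: [-1.57, 0.004, -0.001]
force: [-0.7, 1.2, -1.0]
grip_width: 0.0682
```

```bash
python3 snap.py w_r1
```

```text
[ 0.5306 -0.2462  0.1625] [-1.5695e+00  4.4000e-03 -7.0000e-04] 9.63 0.0681753423598249
```

View pics/w_r1.png

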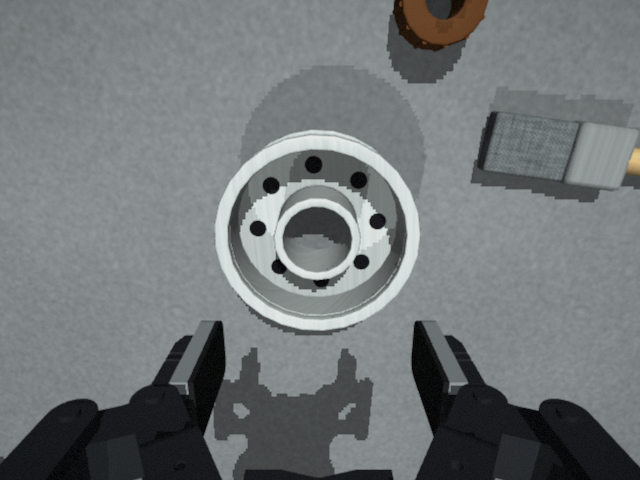

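```bash
python3 - <<'E'
from h import *
import pickle
s,p,d=pickle.load(open('w_r1.pkl','rb'))
g=p.min(2);b=(g>185);b[340:]=0;b=big(b);v,u=np.nonzero(b);print(b.sum(),u.min(),u.max(),v.min(),v.max())
print(cen('wrist','rim',b,np.array([.529,-.248]),s))
# hub top ring: bright ring inside; inner hole contour fit
cs,h=cv2.findContours((g>185).astype(np.uint8),cv2.RETR_LIST,cv2.CHAIN_APPROX_NONE)
from scipy.optimize import least_squares
for c in cs:
    if len(c)>150:
        X=ray('wrist',c[:,0],.046,s)[:,:2]
        r=least_squares(lambda q:np.hypot(*(X-q[:2]).T)-q[2],[.529,-.248,.03],loss='soft_l1',f_scale=.001);print(len(c),r.x.round(4),np.median(abs(r.fun)))
q=bot.masks_of('rim','wrist')
for r in q[:1]: print(r['p'],r['box'],cen('wrist','rim',big(r['mask']),np.array([.529,-.248]),s))
E
python3 st.py .529 -.248 .1
```

```text
7100 215 419 130 329
(array([ 0.52819546, -0.24977827]), np.float64(588.3039260324755))
198 [ 0.5281 -0.2491  0.0228] 0.00015570387412744933
740 [ 0.5305 -0.2493  0.0329] 0.0047129118261877035
501 [ 0.5281 -0.2491  0.0578] 0.0001779802163240432
751 [ 0.5282 -0.2485  0.065 ] 0.0005596341047169884
0.69 [215.9, 128.5, 419.6, 332.3] (array([ 0.52848094, -0.24902039]), np.float64(361.4252515955711))
t 9.73 p [ 0.5323 -0.2456  0.1657] rot [-1.57e+00  1.00e-03  1.00e-03] F [0.  0.2 1.2] w 0.0687 q [ 0.08  0.57  0.35  1.78 -0.25  0.84  0.56]
tool-cm [-0.32  6.57 -0.24] ry [-0.     0.001 -0.001]
```

arm_command:
  moves:
    - {"rx":0,"ry":0,"rz":0,"x":-0.1,"y":2,"z":-0.1,"gripper":0.6}
    - {"rx":0,"ry":0,"rz":0,"x":-0.1,"y":5,"z":-0.1,"gripper":0.6}
    - {"rx":0,"ry":0,"rz":0,"x":-0.1,"y":8,"z":-0.1,"gripper":0.6}
    - {"rx":0,"ry":0,"rz":0,"x":-0.1,"y":8.5,"z":-0.1,"gripper":0.6}
    - {"rx":0,"ry":0,"rz":0,"x":-0.1,"y":8.5,"z":-0.1,"gripper":0.6}

```text
clock: 10.15
position: [0.5313, -0.2463, 0.0806]
tool_rot: [-1.57, 0.001, 0.002]
force: [0.5, -0.5, 1.3]
grip_width: 0.0683
```

```bash
python3 snap.py w_r2; python3 st.py .5293 -.2487 .02
```

```text
[ 0.5313 -0.2463  0.0806] [-1.5702e+00  1.5000e-03  1.8000e-03] 10.15 0.06830927141507438
t 10.2 p [ 0.532  -0.2468  0.082 ] rot [-1.571 -0.     0.002] F [0.7 0.3 0.3] w 0.0683 q [ 0.13  0.68  0.3   1.83 -0.3   0.67  0.6 ]
tool-cm [-0.27  6.2  -0.19] ry [0.    0.002 0.   ]
```

View pics/w_r2.png

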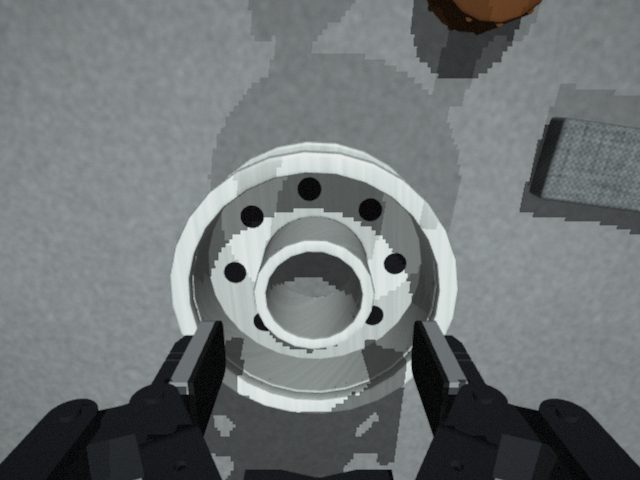

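arm_command:
  moves:
    - {"rx":0,"ry":0,"rz":0,"x":-0.25,"y":0.5,"z":-0.2,"gripper":0.6}
    - {"rx":0,"ry":0,"rz":0,"x":-0.25,"y":1.2,"z":-0.2,"gripper":0.6}
    - {"rx":0,"ry":0,"rz":0,"x":-0.25,"y":1.8,"z":-0.2,"gripper":0.6}
    - {"rx":0,"ry":0,"rz":0,"x":-0.25,"y":1.8,"z":-0.2,"gripper":0.6}
    - {"rx":0,"ry":0,"rz":0,"x":-0.25,"y":1.8,"z":-0.2,"gripper":0.6}

```text
clock: 10.62
position: [0.5289, -0.2489, 0.0627]
tool_rot: [-1.571, 0.0, 0.001]
force: [-0.3, 0.3, 0.8]
grip_width: 0.0683
```

```bash
python3 snap.py w_r3; python3 st.py .5293 -.2487 .02
```

```text
[ 0.5289 -0.2489  0.0627] [-1.5707e+00  3.0000e-04  9.0000e-04] 10.62 0.06829379284074087
t 10.67 p [ 0.529  -0.249   0.0628] rot [-1.571e+00 -0.000e+00  1.000e-03] F [-0.6 -0.6 -0.4] w 0.0683 q [ 0.14  0.71  0.29  1.84 -0.31  0.64  0.62]
tool-cm [0.03 4.28 0.03] ry [0.    0.001 0.   ]
```

View pics/w_r3.png

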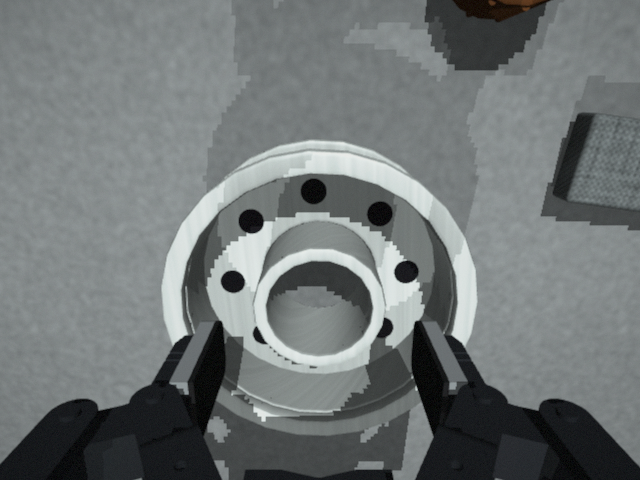

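arm_command:
  moves:
    - {"rx":0,"ry":0,"rz":0,"x":0,"y":0.8,"z":0,"gripper":0.6}
    - {"rx":0,"ry":0,"rz":0,"x":0,"y":1.6,"z":0,"gripper":0.6}
    - {"rx":0,"ry":0,"rz":0,"x":0,"y":2.4,"z":0,"gripper":0.6}
    - {"rx":0,"ry":0,"rz":0,"x":0,"y":3.2,"z":0,"gripper":0.6}
    - {"rx":0,"ry":0,"rz":0,"x":0,"y":3.2,"z":0,"gripper":0.6}

```text
clock: 11.08
position: [0.528, -0.2486, 0.0287]
tool_rot: [-1.57, 0.002, 0.001]
force: [0.2, -0.5, -0.5]
grip_width: 0.068
```

arm_command:
  moves:
    - {"rx":0,"ry":0,"rz":0,"x":0,"y":0.5,"z":0,"gripper":0.6}
    - {"rx":0,"ry":0,"rz":0,"x":0,"y":1,"z":0,"gripper":0.6}
    - {"rx":0,"ry":0,"rz":0,"x":0,"y":1,"z":0,"gripper":0.6}
    - {"rx":0,"ry":0,"rz":0,"x":0,"y":1,"z":0,"gripper":0.3}
    - {"rx":0,"ry":0,"rz":0,"x":0,"y":1,"z":0,"gripper":0.1}

```text
clock: 11.5
position: [0.529, -0.249, 0.021]
tool_rot: [-1.571, -0.0, 0.001]
force: [0.2, 0.7, -2.7]
grip_width: 0.0541
```

arm_command:
  moves:
    - {"rx":0,"ry":0,"rz":0,"x":0,"y":0,"z":0,"gripper":0}
    - {"rx":0,"ry":0,"rz":0,"x":0,"y":0,"z":0,"gripper":0}
    - {"rx":0,"ry":0,"rz":0,"x":0,"y":0,"z":0,"gripper":0}
    - {"rx":0,"ry":0,"rz":0,"x":0,"y":0,"z":0,"gripper":0}
  squeeze: 60

```text
clock: 11.83
position: [0.5291, -0.249, 0.0211]
tool_rot: [-1.571, -0.0, 0.001]
force: [-1.7, 1.1, 7.0]
grip_width: 0.0537
```

```bash
python3 snap.py w_r4; python3 st.py .5293 -.2487 .02
```

```text
[ 0.5291 -0.249   0.0211] [-1.5709e+00 -4.0000e-04  1.0000e-03] 11.83 0.05368458290493736
t 11.88 p [ 0.529  -0.249   0.0211] rot [-1.571e+00 -0.000e+00  1.000e-03] F [-1.3  1.7  6.3] w 0.0533 q [ 0.16  0.77  0.25  1.85 -0.34  0.56  0.64]
tool-cm [0.03 0.11 0.03] ry [0.    0.001 0.   ]
```

View pics/w_r4.png

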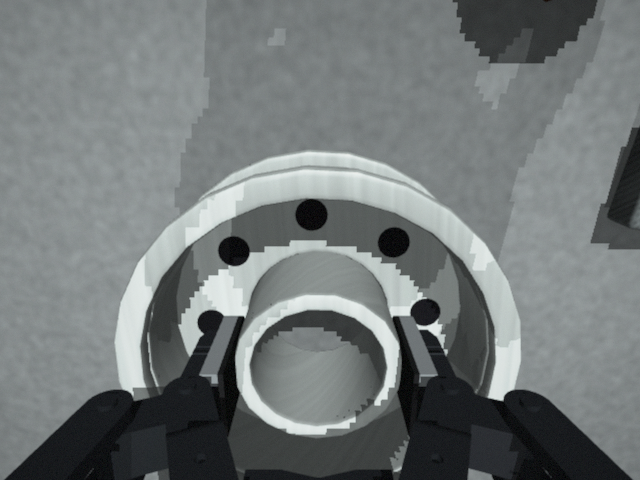

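arm_command:
  moves:
    - {"rx":0,"ry":0,"rz":0,"x":0,"y":-0.8,"z":0,"gripper":-0.1}
    - {"rx":0,"ry":0,"rz":0,"x":0,"y":-3,"z":0,"gripper":-0.1}
    - {"rx":0,"ry":0,"rz":0,"x":0,"y":-6,"z":0,"gripper":-0.1}
    - {"rx":0,"ry":0,"rz":0,"x":0,"y":-9,"z":0,"gripper":-0.1}
    - {"rx":0,"ry":0,"rz":0,"x":0,"y":-12,"z":0,"gripper":-0.1}

```text
clock: 12.3
position: [0.5284, -0.2489, 0.1423]
tool_rot: [-1.571, 0.001, 0.001]
force: [2.1, -0.9, -4.6]
grip_width: 0.054
```

arm_command:
  moves:
    - {"rx":0,"ry":0,"rz":0,"x":0,"y":-1.5,"z":1.5,"gripper":-0.1}
    - {"rx":0,"ry":0,"rz":0,"x":0,"y":-2,"z":4,"gripper":-0.1}
    - {"rx":0,"ry":0,"rz":0,"x":0.5,"y":-2,"z":7,"gripper":-0.1}
    - {"rx":0,"ry":0,"rz":0,"x":1,"y":-2,"z":10,"gripper":-0.1}
    - {"rx":0,"ry":0,"rz":0,"x":1.5,"y":-2,"z":13,"gripper":-0.1}

```text
clock: 12.72
position: [0.5436, -0.1176, 0.1613]
tool_rot: [-1.571, -0.0, 0.0]
force: [0.9, -0.7, -4.6]
grip_width: 0.0536
```

```bash
python3 snap.py w_r5; python3 st.py .562 .2439 .155
```

```text
[ 0.5436 -0.1176  0.1613] [-1.5706e+00 -3.0000e-04  4.0000e-04] 12.72 0.053567360254158085
t 12.77 p [ 0.545  -0.1107  0.1608] rot [-1.567 -0.     0.007] F [ 4.3 10.7 -4.7] w 0.0532 q [-0.16  0.53  0.35  1.86 -0.25  0.79  0.34]
tool-cm [ 1.94  0.71 35.44] ry [-0.004  0.007  0.   ]
```

View pics/w_r5.png

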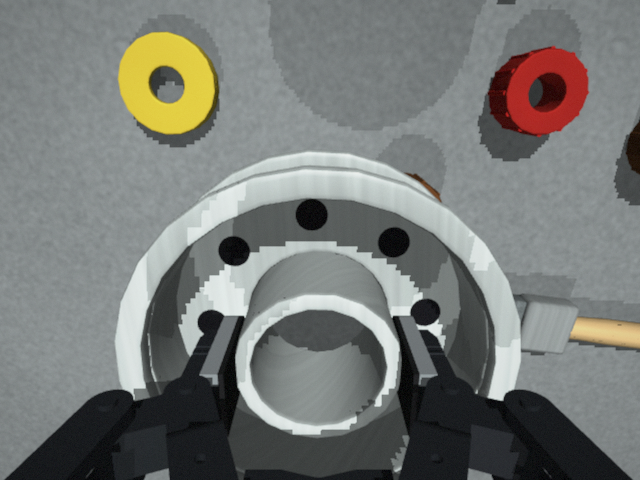

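arm_command:
  moves:
    - {"rx":0,"ry":0,"rz":0,"x":0,"y":0,"z":3,"gripper":-0.1}
    - {"rx":0,"ry":0,"rz":0,"x":0.5,"y":0,"z":6,"gripper":-0.1}
    - {"rx":0,"ry":0,"rz":0,"x":1,"y":0,"z":9,"gripper":-0.1}
    - {"rx":0,"ry":0,"rz":0,"x":1.5,"y":0,"z":12,"gripper":-0.1}
    - {"rx":0,"ry":0,"rz":0,"x":1.8,"y":0,"z":15,"gripper":-0.1}

```text
clock: 13.18
position: [0.5617, 0.0324, 0.1611]
tool_rot: [-1.571, -0.0, 0.001]
force: [0.6, -0.5, -5.1]
grip_width: 0.0538
```

arm_command:
  moves:
    - {"rx":0,"ry":0,"rz":0,"x":0,"y":0,"z":3,"gripper":-0.1}
    - {"rx":0,"ry":0,"rz":0,"x":0,"y":0,"z":6,"gripper":-0.1}
    - {"rx":0,"ry":0,"rz":0,"x":0,"y":0,"z":9,"gripper":-0.1}
    - {"rx":0,"ry":0,"rz":0,"x":0,"y":0,"z":12,"gripper":-0.1}
    - {"rx":0,"ry":0,"rz":0,"x":0,"y":0,"z":14,"gripper":-0.1}

```text
clock: 13.6
position: [0.5609, 0.1742, 0.1609]
tool_rot: [-1.57, 0.0, 0.003]
force: [-0.2, 0.6, -4.4]
grip_width: 0.0535
```

```bash
python3 st.py .5619 .244 .155
```

```text
t 13.6 p [0.5609 0.1742 0.1609] rot [-1.57   0.     0.003] F [-0.2  0.6 -4.4] w 0.0535 q [-0.65  0.57  0.35  1.78 -0.26  0.83 -0.17]
tool-cm [0.12 0.59 6.98] ry [-0.001  0.003 -0.   ]
```

arm_command:
  moves:
    - {"rx":0,"ry":0,"rz":0,"x":0.1,"y":0,"z":2,"gripper":-0.1}
    - {"rx":0,"ry":0,"rz":0,"x":0.1,"y":0,"z":4.5,"gripper":-0.1}
    - {"rx":0,"ry":0,"rz":0,"x":0.1,"y":0,"z":6.9,"gripper":-0.1}
    - {"rx":0,"ry":0,"rz":0,"x":0.1,"y":0,"z":6.9,"gripper":-0.1}
    - {"rx":0,"ry":0,"rz":0,"x":0.1,"y":0,"z":6.9,"gripper":-0.1}

```text
clock: 14.02
position: [0.5619, 0.2413, 0.1606]
tool_rot: [-1.571, 0.001, 0.003]
force: [-0.1, -0.3, -4.2]
grip_width: 0.0534
```

```bash
python3 snap.py w_r6; python3 st.py .5619 .244 .12; python3 fix.py f2
```

```text
[0.5619 0.2413 0.1606] [-1.5708e+00  5.0000e-04  3.3000e-03] 14.02 0.05344482179580759
t 14.07 p [0.5622 0.2398 0.1607] rot [-1.571  0.     0.002] F [ 0.8 -0.3 -5. ] w 0.0538 q [-0.74  0.61  0.35  1.72 -0.26  0.86 -0.27]
tool-cm [-0.03  4.07  0.42] ry [ 0.001  0.002 -0.   ]
```

View pics/f2.png

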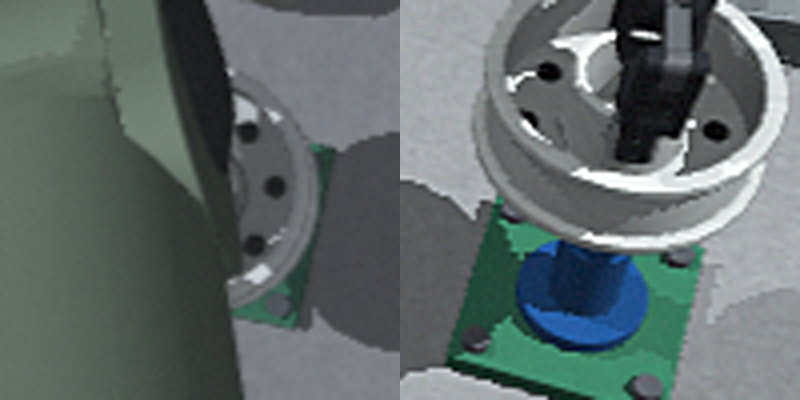

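View pics/w_r6.png

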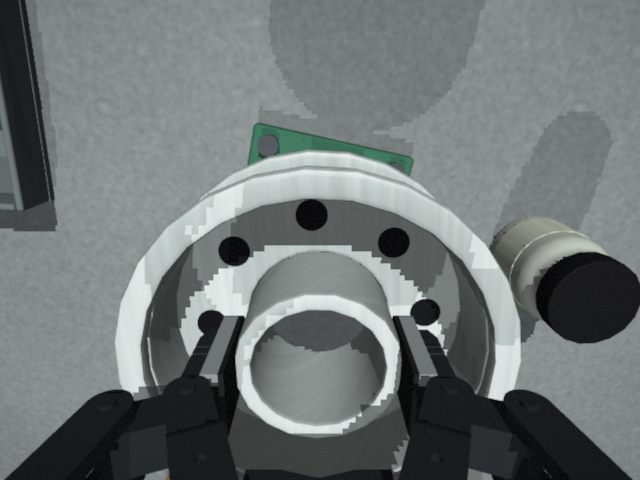

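arm_command:
  moves:
    - {"rx":0,"ry":0,"rz":0,"x":0,"y":0.3,"z":0.4,"gripper":-0.1}
    - {"rx":0,"ry":0,"rz":0,"x":0,"y":1,"z":0.4,"gripper":-0.1}
    - {"rx":0,"ry":0,"rz":0,"x":0,"y":2,"z":0.4,"gripper":-0.1}
    - {"rx":0,"ry":0,"rz":0,"x":0,"y":3,"z":0.4,"gripper":-0.1}
    - {"rx":0,"ry":0,"rz":0,"x":0,"y":4,"z":0.4,"gripper":-0.1}

```text
clock: 14.58
position: [0.5622, 0.2437, 0.1192]
tool_rot: [-1.571, 0.001, 0.001]
force: [-0.2, -0.9, -4.8]
grip_width: 0.0533
```

arm_command:
  moves:
    - {"rx":0,"ry":0,"rz":0,"x":0,"y":0.4,"z":0,"gripper":-0.1}
    - {"rx":0,"ry":0,"rz":0,"x":0,"y":0.8,"z":0,"gripper":-0.1}
    - {"rx":0,"ry":0,"rz":0,"x":0,"y":0.8,"z":0,"gripper":-0.1}

```text
clock: 14.83
position: [0.5622, 0.2438, 0.1118]
tool_rot: [-1.571, 0.001, 0.001]
force: [-0.3, -0.1, -4.8]
grip_width: 0.0538
```

```bash
python3 snap.py w_r7; python3 st.py .5619 .244 .043
```

```text
[0.5622 0.2438 0.1118] [-1.5715e+00  1.0000e-03  9.0000e-04] 14.83 0.053835849516084305
t 14.88 p [0.5624 0.2439 0.1124] rot [-1.571e+00  0.000e+00  1.000e-03] F [ 0.2  0.6 -5.1] w 0.0534 q [-0.72  0.67  0.33  1.74 -0.29  0.77 -0.25]
tool-cm [-0.05  6.94  0.01] ry [ 0.     0.001 -0.   ]
```

View pics/w_r7.png

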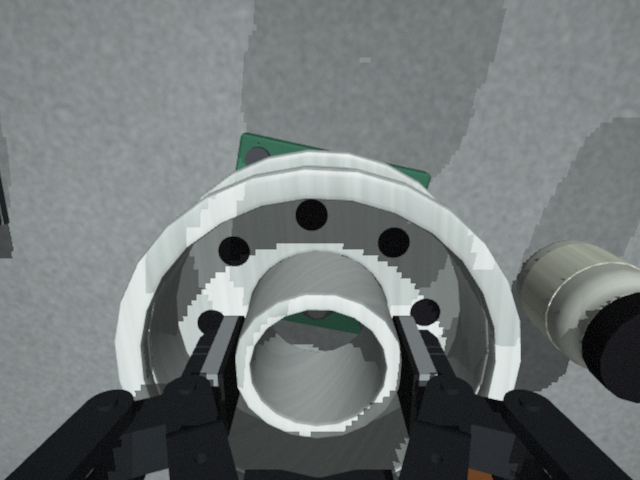

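arm_command:
  moves:
    - {"rx":0,"ry":0,"rz":0,"x":0,"y":0.4,"z":0,"gripper":-0.1}
    - {"rx":0,"ry":0,"rz":0,"x":0,"y":0.8,"z":0,"gripper":-0.1}
    - {"rx":0,"ry":0,"rz":0,"x":0,"y":1.2,"z":0,"gripper":-0.1}
    - {"rx":0,"ry":0,"rz":0,"x":0,"y":1.2,"z":0,"gripper":-0.1}
    - {"rx":0,"ry":0,"rz":0,"x":0,"y":1.2,"z":0,"gripper":-0.1}

```text
clock: 15.3
position: [0.5623, 0.244, 0.1005]
tool_rot: [-1.571, 0.0, 0.001]
force: [0.8, -0.2, -4.1]
grip_width: 0.0536
```

```bash
python3 snap.py w_r8; python3 st.py .5619 .244 .043
```

```text
[0.5623 0.244  0.1005] [-1.571e+00  3.000e-04  1.000e-03] 15.3 0.053556231447179005
t 15.35 p [0.5625 0.2441 0.1007] rot [-1.571e+00  0.000e+00  1.000e-03] F [-0.4  0.7 -4.5] w 0.0538 q [-0.72  0.69  0.32  1.75 -0.3   0.75 -0.25]
tool-cm [-0.06  5.77 -0.  ] ry [ 0.     0.001 -0.   ]
```

View pics/w_r8.png

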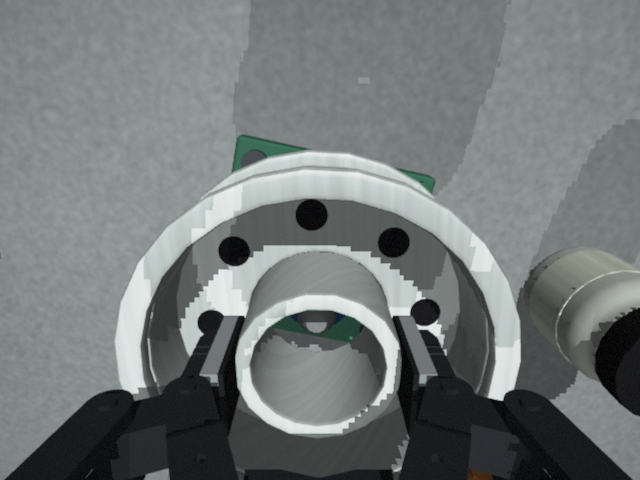

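arm_command:
  moves:
    - {"rx":0,"ry":0,"rz":0,"x":-0.05,"y":0.3,"z":0,"gripper":-0.1}
    - {"rx":0,"ry":0,"rz":0,"x":-0.05,"y":0.6,"z":0,"gripper":-0.1}
    - {"rx":0,"ry":0,"rz":0,"x":-0.05,"y":0.9,"z":0,"gripper":-0.1}
    - {"rx":0,"ry":0,"rz":0,"x":-0.05,"y":1.2,"z":0,"gripper":-0.1}
    - {"rx":0,"ry":0,"rz":0,"x":-0.05,"y":1.5,"z":0,"gripper":-0.1}

```text
clock: 15.77
position: [0.5619, 0.2441, 0.0853]
tool_rot: [-1.571, 0.0, 0.001]
force: [0.0, 0.2, -4.9]
grip_width: 0.0536
```

arm_command:
  moves:
    - {"rx":0,"ry":0,"rz":0,"x":0,"y":0.3,"z":0,"gripper":-0.1}
    - {"rx":0,"ry":0,"rz":0,"x":0,"y":0.6,"z":0,"gripper":-0.1}
    - {"rx":0,"ry":0,"rz":0,"x":0,"y":0.9,"z":0,"gripper":-0.1}
    - {"rx":0,"ry":0,"rz":0,"x":0,"y":1.2,"z":0,"gripper":-0.1}
    - {"rx":0,"ry":0,"rz":0,"x":0,"y":1.5,"z":0,"gripper":-0.1}

```text
clock: 16.18
position: [0.562, 0.244, 0.0704]
tool_rot: [-1.571, 0.0, 0.001]
force: [-1.0, -0.4, -4.3]
grip_width: 0.0534
```

```bash
python3 snap.py w_r9; python3 st.py .5619 .244 .043
```

```text
[0.562  0.244  0.0704] [-1.5708e+00  0.0000e+00  9.0000e-04] 16.18 0.05343421372571781
t 16.23 p [0.5617 0.2439 0.0698] rot [-1.571e+00  1.000e-03  1.000e-03] F [-0.3 -1.  -6.4] w 0.0532 q [-0.71  0.73  0.3   1.76 -0.31  0.69 -0.24]
tool-cm [0.02 2.68 0.01] ry [ 0.     0.001 -0.001]
```

View pics/w_r9.png

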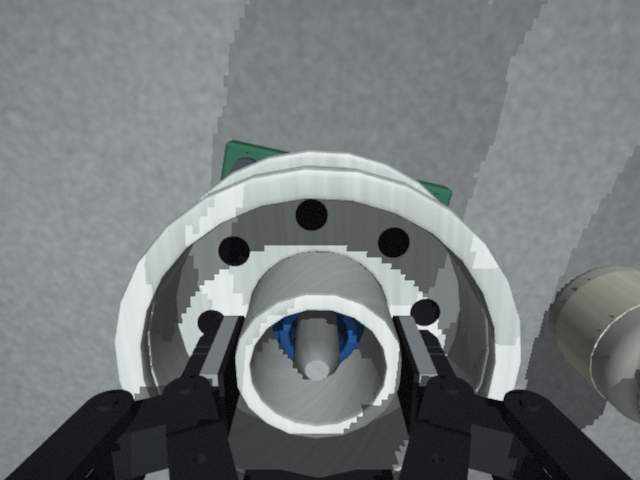

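arm_command:
  moves:
    - {"rx":0,"ry":0,"rz":0,"x":0,"y":0.5,"z":0,"gripper":-0.1}
    - {"rx":0,"ry":0,"rz":0,"x":0,"y":1,"z":0,"gripper":-0.1}
    - {"rx":0,"ry":0,"rz":0,"x":0,"y":1.5,"z":0,"gripper":-0.1}
    - {"rx":0,"ry":0,"rz":0,"x":0,"y":2,"z":0,"gripper":-0.1}
    - {"rx":0,"ry":0,"rz":0,"x":0,"y":2.4,"z":0,"gripper":-0.1}

```text
clock: 16.65
position: [0.5618, 0.244, 0.046]
tool_rot: [-1.571, 0.0, 0.001]
force: [-0.2, -0.6, -5.2]
grip_width: 0.0535
```

arm_command:
  moves:
    - {"rx":0,"ry":0,"rz":0,"x":0,"y":0.1,"z":0,"gripper":-0.1}
    - {"rx":0,"ry":0,"rz":0,"x":0,"y":0.2,"z":0,"gripper":-0.1}
    - {"rx":0,"ry":0,"rz":0,"x":0,"y":0.3,"z":0,"gripper":-0.1}
    - {"rx":0,"ry":0,"rz":0,"x":0,"y":0.3,"z":0,"gripper":-0.1}

```text
clock: 16.98
position: [0.562, 0.2441, 0.0437]
tool_rot: [-1.571, -0.0, 0.001]
force: [-0.4, -1.0, -3.8]
grip_width: 0.0536
```

```bash
python3 st.py .5619 .244 .043
```

```text
t 16.98 p [0.562  0.2441 0.0437] rot [-1.571e+00 -0.000e+00  1.000e-03] F [-0.4 -1.  -3.8] w 0.0536 q [-0.69  0.77  0.28  1.77 -0.33  0.65 -0.23]
tool-cm [-0.01  0.07 -0.01] ry [0.    0.001 0.   ]
```

arm_command:
  moves:
    - {"rx":0,"ry":0,"rz":0,"x":0,"y":0.05,"z":0,"gripper":-0.1}
    - {"rx":0,"ry":0,"rz":0,"x":0,"y":0.1,"z":0,"gripper":-0.1}
    - {"rx":0,"ry":0,"rz":0,"x":0,"y":0.13,"z":0,"gripper":-0.1}

```text
clock: 17.23
position: [0.5621, 0.2442, 0.0431]
tool_rot: [-1.57, -0.0, 0.001]
force: [-5.4, -1.6, 13.7]
grip_width: 0.0535
```

arm_command:
  moves:
    - {"rx":0,"ry":0,"rz":0,"x":0,"y":0,"z":0,"gripper":0.3}
    - {"rx":0,"ry":0,"rz":0,"x":0,"y":0,"z":0,"gripper":0.6}
    - {"rx":0,"ry":0,"rz":0,"x":0,"y":0,"z":0,"gripper":0.6}
    - {"rx":0,"ry":0,"rz":0,"x":0,"y":0,"z":0,"gripper":0.6}
    - {"rx":0,"ry":0,"rz":0,"x":0,"y":0,"z":0,"gripper":0.6}

```text
clock: 17.65
position: [0.562, 0.2441, 0.0424]
tool_rot: [-1.571, -0.0, 0.001]
force: [1.0, 0.2, -0.3]
grip_width: 0.0683
```

arm_command:
  moves:
    - {"rx":0,"ry":0,"rz":0,"x":0,"y":-2,"z":0,"gripper":0.6}
    - {"rx":0,"ry":0,"rz":0,"x":0,"y":-5,"z":0,"gripper":0.6}
    - {"rx":0,"ry":0,"rz":0,"x":0,"y":-9,"z":0,"gripper":0.6}
    - {"rx":0,"ry":0,"rz":0,"x":0,"y":-13,"z":0,"gripper":0.6}
    - {"rx":0,"ry":0,"rz":0,"x":0,"y":-16,"z":0,"gripper":0.6}

```text
clock: 18.07
position: [0.5624, 0.244, 0.2056]
tool_rot: [-1.57, -0.002, 0.001]
force: [-0.1, 0.7, -0.1]
grip_width: 0.0687
```

```bash
python3 snap.py w_r10; python3 st.py .4467 -.027 .15
```

```text
[0.5624 0.244  0.2056] [-1.57e+00 -1.80e-03  6.00e-04] 18.07 0.06866683426338627
t 18.12 p [0.5644 0.2446 0.2106] rot [-1.567 -0.007  0.   ] F [3.1 0.7 8.3] w 0.0686 q [-0.76  0.55  0.38  1.67 -0.24  0.96 -0.29]
tool-cm [-11.82   5.86 -27.18] ry [-0.004  0.     0.007]
```

View pics/w_r10.png

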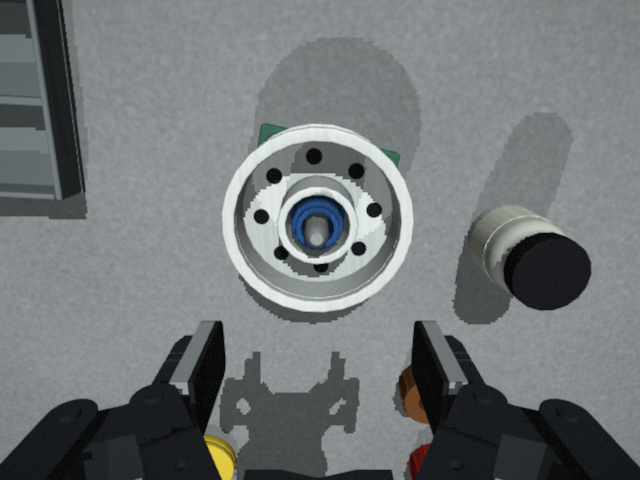

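arm_command:
  moves:
    - {"rx":0,"ry":0,"rz":0,"x":-1.5,"y":0,"z":-3.5,"gripper":1}
    - {"rx":0,"ry":0,"rz":0,"x":-3,"y":0,"z":-7,"gripper":1}
    - {"rx":0,"ry":0,"rz":0,"x":-4.5,"y":0,"z":-10.5,"gripper":1}
    - {"rx":0,"ry":0,"rz":0,"x":-6,"y":0,"z":-14,"gripper":1}
    - {"rx":0,"ry":0,"rz":0,"x":-7.5,"y":0,"z":-17.5,"gripper":1}

```text
clock: 18.53
position: [0.4861, 0.0676, 0.2024]
tool_rot: [-1.571, -0.0, 0.001]
force: [2.2, -1.1, 0.1]
grip_width: 0.0854
```

arm_command:
  moves:
    - {"rx":0,"ry":0,"rz":0,"x":-1.5,"y":1,"z":-3.5,"gripper":1}
    - {"rx":0,"ry":0,"rz":0,"x":-3,"y":2,"z":-7,"gripper":1}
    - {"rx":0,"ry":0,"rz":0,"x":-4,"y":4,"z":-9.5,"gripper":1}
    - {"rx":0,"ry":0,"rz":0,"x":-4,"y":6,"z":-9.5,"gripper":1}
    - {"rx":0,"ry":0,"rz":0,"x":-4,"y":8,"z":-9.5,"gripper":1}

```text
clock: 18.95
position: [0.4469, -0.0276, 0.122]
tool_rot: [-1.571, -0.001, -0.002]
force: [-0.3, 0.7, -0.5]
grip_width: 0.0854
```

arm_command:
  moves:
    - {"rx":0,"ry":0,"rz":0,"x":0,"y":0,"z":0,"gripper":1}
    - {"rx":0,"ry":0,"rz":0,"x":0,"y":0,"z":0,"gripper":1}

```text
clock: 19.12
position: [0.4469, -0.0262, 0.1223]
tool_rot: [-1.571, 0.002, 0.001]
force: [-0.6, 0.7, 0.2]
grip_width: 0.0854
```

```bash
python3 snap.py w_u1; python3 st.py .4467 -.027 .05;  python3 - <<'E'
from h import *
import pickle
s,p,d=pickle.load(open('w_u1.pkl','rb'))
y=big(hsvmask(p,'yellow'));print(y.sum(),cen('wrist','yellow',y,np.array([.446,-.027]),s))
C=cloud('wrist',d,s);k=(d>0)&(d<.25); T=(C[k]-s['position'])@R.from_euler('xyz',s['tool_rot']).as_matrix()
E
```

```text
[ 0.4469 -0.0262  0.1223] [-1.5711e+00  1.5000e-03  5.0000e-04] 19.12 0.08542117062851037
t 19.17 p [ 0.4474 -0.0261  0.123 ] rot [-1.571e+00  0.000e+00  1.000e-03] F [-0.5  0.3 -0.5] w 0.0858 q [-0.36  0.45  0.36  2.16 -0.29  0.58  0.22]
tool-cm [-0.07  7.3  -0.09] ry [ 0.     0.001 -0.   ]
6524 (array([ 0.44581187, -0.02727956]), np.float64(194.3758242691727))
```

View pics/w_u1.png

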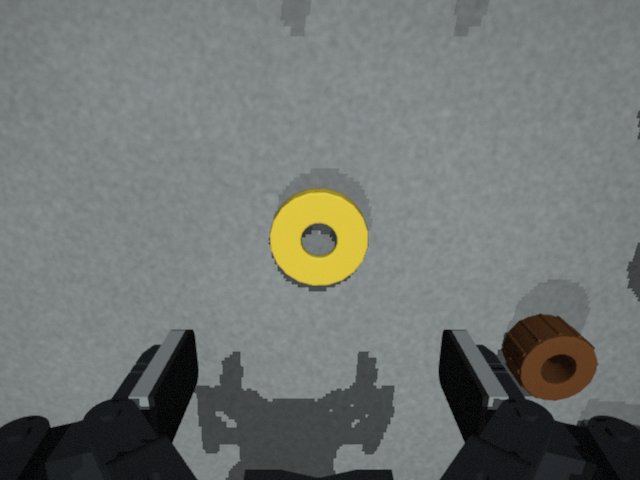

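Run:
```python
from h import *
m=bot.camera_model('wrist');M=m['mount'];f=240/np.tan(np.radians(m['vfov']/2))
def pr(P): c=(np.array(P)-M[:3,3])@M[:3,:3]; return c[:2]/c[2]*f+[m['cx'],m['cy']]
for w in (.085,.068,.054,.0345):
  print(w,[(y,pr([w/2,y,-.011]).round(0)) for y in np.arange(-.016,.001,.002).round(3)])
```

```text
0.085 [(np.float64(-0.016), array([442., 381.])), (np.float64(-0.014), array([440., 377.])), (np.float64(-0.012), array([438., 374.])), (np.float64(-0.01), array([437., 370.])), (np.float64(-0.008), array([436., 367.])), (np.float64(-0.006), array([434., 364.])), (np.float64(-0.004), array([433., 361.])), (np.float64(-0.002), array([432., 358.])), (np.float64(0.0), array([430., 355.]))]
0.068 [(np.float64(-0.016), array([417., 381.])), (np.float64(-0.014), array([416., 377.])), (np.float64(-0.012), array([415., 374.])), (np.float64(-0.01), array([414., 370.])), (np.float64(-0.008), array([413., 367.])), (np.float64(-0.006), array([412., 364.])), (np.float64(-0.004), array([411., 361.])), (np.float64(-0.002), array([409., 358.])), (np.float64(0.0), array([408., 355.]))]
0.054 [(np.float64(-0.016), array([398., 381.])), (np.float64(-0.014), array([397., 377.])), (np.float64(-0.012), array([396., 374.])), (np.float64(-0.01), array([395., 370.])), (np.float64(-0.008), array([394., 367.])), (np.float64(-0.006), array([393., 364.])), (np.float64(-0.004), array([392., 361.])), (np.float64(-0.002), array([391., 358.])), (np.float64(0.0), array([390., 355.]))]
0.0345 [(np.float64(-0.016), array([370., 381.])), (np.float64(-0.014), array([369., 377.])), (np.float64(-0.012), array([369., 374.])), (np.float64(-0.01), array([368., 370.])), (np.float64(-0.008), array([368., 367.])), (np.float64(-0.006), array([367., 364.])), (np.float64(-0.004), array([366., 361.])), (np.float64(-0.002), array([366., 358.])), (np.float64(0.0), array([365., 355.]))]
```

arm_command:
  moves:
    - {"rx":0,"ry":0,"rz":0,"x":0,"y":3,"z":-0.12,"gripper":1}
    - {"rx":0,"ry":0,"rz":0,"x":0,"y":6,"z":-0.12,"gripper":1}
    - {"rx":0,"ry":0,"rz":0,"x":0,"y":9,"z":-0.12,"gripper":1}
    - {"rx":0,"ry":0,"rz":0,"x":0,"y":9,"z":-0.12,"gripper":1}
    - {"rx":0,"ry":0,"rz":0,"x":0,"y":9,"z":-0.12,"gripper":1}

```text
clock: 19.58
position: [0.4472, -0.0273, 0.0329]
tool_rot: [-1.571, 0.001, 0.001]
force: [-0.0, -0.9, 0.5]
grip_width: 0.0855
```

```bash
python3 snap.py w_u2; python3 st.py .4469 -.0273 -.001
```

```text
[ 0.4472 -0.0273  0.0329] [-1.5708e+00  1.3000e-03  9.0000e-04] 19.58 0.08547968505086831
t 19.63 p [ 0.4478 -0.0273  0.0339] rot [-1.571e+00 -1.000e-03  1.000e-03] F [-0.6 -0.6  0. ] w 0.0857 q [-0.25  0.62  0.23  2.2  -0.39  0.36  0.31]
tool-cm [-0.09  3.49  0.  ] ry [-0.     0.001  0.001]
```

View pics/w_u2.png

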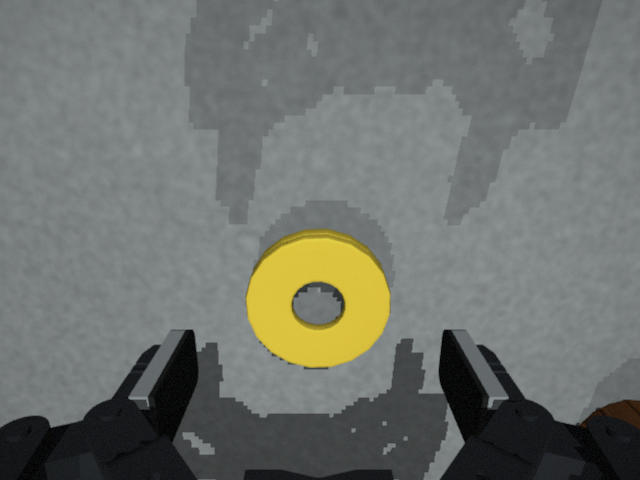

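arm_command:
  moves:
    - {"rx":0,"ry":0,"rz":0,"x":-0.05,"y":1.5,"z":0,"gripper":1}
    - {"rx":0,"ry":0,"rz":0,"x":-0.05,"y":3,"z":0,"gripper":1}
    - {"rx":0,"ry":0,"rz":0,"x":-0.05,"y":3.4,"z":0,"gripper":1}
    - {"rx":0,"ry":0,"rz":0,"x":-0.05,"y":3.4,"z":0,"gripper":1}
    - {"rx":0,"ry":0,"rz":0,"x":-0.05,"y":3.4,"z":0,"gripper":0.7}
  squeeze: 30

```text
clock: 20.05
position: [0.4475, -0.0272, -0.0002]
tool_rot: [-1.571, -0.001, 0.001]
force: [0.3, 0.2, 0.2]
grip_width: 0.0751
```

arm_command:
  moves:
    - {"rx":0,"ry":0,"rz":0,"x":0,"y":0,"z":0,"gripper":0.5}
    - {"rx":0,"ry":0,"rz":0,"x":0,"y":0,"z":0,"gripper":0.3}
    - {"rx":0,"ry":0,"rz":0,"x":0,"y":0,"z":0,"gripper":0.2}
    - {"rx":0,"ry":0,"rz":0,"x":0,"y":0,"z":0,"gripper":0.2}
    - {"rx":0,"ry":0,"rz":0,"x":0,"y":0,"z":0,"gripper":0.2}

```text
clock: 20.47
position: [0.4474, -0.0272, -0.0002]
tool_rot: [-1.571, -0.002, 0.001]
force: [-3.1, 0.2, 21.4]
grip_width: 0.061
```

```bash
python3 snap.py w_u3; python3 st.py .4469 -.0273 -.001
```

```text
[ 4.474e-01 -2.720e-02 -2.000e-04] [-1.5705e+00 -1.8000e-03  1.1000e-03] 20.47 0.060996122628023446
t 20.52 p [ 4.474e-01 -2.720e-02 -2.000e-04] rot [-1.571e+00 -2.000e-03  1.000e-03] F [-3.8  0.2 21.7] w 0.0609 q [-0.2   0.69  0.17  2.2  -0.42  0.28  0.34]
tool-cm [-0.05  0.08 -0.01] ry [-0.     0.001  0.002]
```

View pics/w_u3.png

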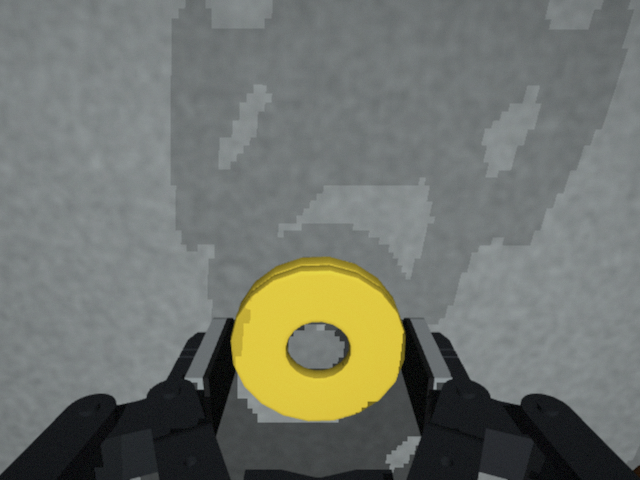

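arm_command:
  moves:
    - {"rx":0,"ry":0,"rz":0,"x":0,"y":-1,"z":0,"gripper":0.2}
    - {"rx":0,"ry":0,"rz":0,"x":0,"y":-4,"z":0,"gripper":0.2}
    - {"rx":0,"ry":0,"rz":0,"x":0,"y":-8,"z":0,"gripper":0.2}
    - {"rx":0,"ry":0,"rz":0,"x":0,"y":-11,"z":0,"gripper":0.2}
    - {"rx":0,"ry":0,"rz":0,"x":0,"y":-14,"z":0,"gripper":0.2}

```text
clock: 20.93
position: [0.4464, -0.0273, 0.141]
tool_rot: [-1.57, -0.001, 0.0]
force: [0.4, 0.3, 0.3]
grip_width: 0.0606
```

arm_command:
  moves:
    - {"rx":0,"ry":0,"rz":0,"x":1,"y":-0.5,"z":2,"gripper":0.2}
    - {"rx":0,"ry":0,"rz":0,"x":2.5,"y":-0.5,"z":5,"gripper":0.2}
    - {"rx":0,"ry":0,"rz":0,"x":4,"y":-0.5,"z":8,"gripper":0.2}
    - {"rx":0,"ry":0,"rz":0,"x":5.5,"y":-0.5,"z":11,"gripper":0.2}
    - {"rx":0,"ry":0,"rz":0,"x":7,"y":-0.5,"z":14,"gripper":0.2}

```text
clock: 21.35
position: [0.5169, 0.1145, 0.1446]
tool_rot: [-1.57, -0.001, 0.001]
force: [0.6, -0.4, -1.0]
grip_width: 0.0605
```

```bash
python3 snap.py w_u4; python3 st.py .562 .244 .145
```

```text
[0.5169 0.1145 0.1446] [-1.5703e+00 -8.0000e-04  1.0000e-03] 21.35 0.060543370699465936
t 21.4 p [0.5193 0.1211 0.1444] rot [-1.568 -0.002  0.007] F [-2.1 10.6 -0.9] w 0.0608 q [-0.63  0.53  0.39  1.94 -0.3   0.73 -0.05]
tool-cm [ 4.35 -0.02 12.26] ry [-0.003  0.007  0.002]
```

View pics/w_u4.png

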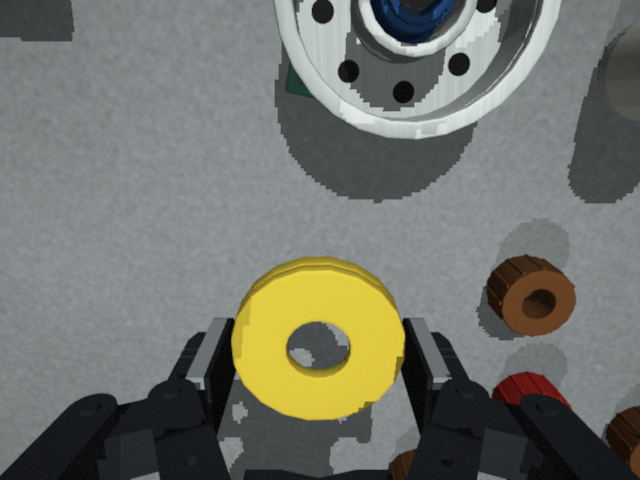

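Run:
```python
from h import *
import pickle
for n in ('w_u3','w_u4'):
    s,p,d=pickle.load(open(n+'.pkl','rb'))
    z0=s['position'][2]+.0002
    b=big(hsvmask(p,'yellow'))
    x,c=cen('wrist','yellow',b,s['position'][:2],s,z0);print(n,(x-s['position'][:2])*1e3,c)
```

```text
w_u3 [-1.18676058 -0.37582581] 717.2334862509233
w_u4 [-1.13494638 -0.34474902] 829.8720608076638
```

arm_command:
  moves:
    - {"rx":0,"ry":0,"rz":0,"x":1,"y":0,"z":3,"gripper":0.2}
    - {"rx":0,"ry":0,"rz":0,"x":2.5,"y":0,"z":6.5,"gripper":0.2}
    - {"rx":0,"ry":0,"rz":0,"x":4,"y":0,"z":10,"gripper":0.2}
    - {"rx":0,"ry":0,"rz":0,"x":4.4,"y":0,"z":12.4,"gripper":0.2}
    - {"rx":0,"ry":0,"rz":0,"x":4.4,"y":0,"z":12.4,"gripper":0.2}

```text
clock: 21.82
position: [0.5603, 0.2428, 0.1439]
tool_rot: [-1.569, -0.0, 0.007]
force: [-1.3, -0.2, -0.8]
grip_width: 0.0609
```

arm_command:
  moves:
    - {"rx":0,"ry":0,"rz":0,"x":0,"y":0,"z":0,"gripper":0.2}
    - {"rx":0,"ry":0,"rz":0,"x":0,"y":0,"z":0,"gripper":0.2}

```text
clock: 21.98
position: [0.5602, 0.2361, 0.144]
tool_rot: [-1.571, -0.0, 0.001]
force: [1.3, -0.8, 0.1]
grip_width: 0.0607
```

```bash
python3 snap.py w_u5; python3 st.py .562 .244 .145
```

```text
[0.5602 0.2361 0.144 ] [-1.5713e+00 -1.0000e-04  5.0000e-04] 21.98 0.060705764118338855
t 22.03 p [0.5603 0.2357 0.144 ] rot [-1.571 -0.    -0.   ] F [-0.1  0.4 -0.4] w 0.0605 q [-0.76  0.63  0.39  1.74 -0.31  0.83 -0.22]
tool-cm [ 0.17 -0.1   0.83] ry [ 0. -0.  0.]
```

View pics/w_u5.png

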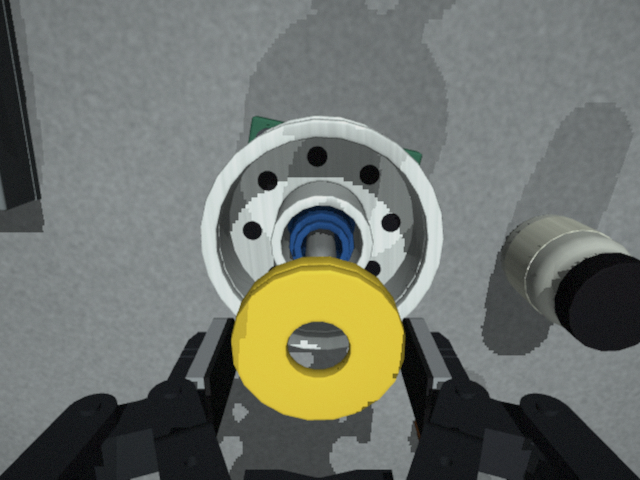

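arm_command:
  moves:
    - {"rx":0,"ry":0,"rz":0,"x":0.13,"y":0,"z":0.5,"gripper":0.2}
    - {"rx":0,"ry":0,"rz":0,"x":0.13,"y":0,"z":0.8,"gripper":0.2}
    - {"rx":0,"ry":0,"rz":0,"x":0.13,"y":1,"z":0.8,"gripper":0.2}
    - {"rx":0,"ry":0,"rz":0,"x":0.13,"y":2,"z":0.8,"gripper":0.2}
    - {"rx":0,"ry":0,"rz":0,"x":0.13,"y":3,"z":0.8,"gripper":0.2}

```text
clock: 22.45
position: [0.5615, 0.2446, 0.1121]
tool_rot: [-1.571, 0.0, 0.001]
force: [-0.1, -0.2, -0.9]
grip_width: 0.0606
```

arm_command:
  moves:
    - {"rx":0,"ry":0,"rz":0,"x":0,"y":0.3,"z":0,"gripper":0.2}
    - {"rx":0,"ry":0,"rz":0,"x":0,"y":0.6,"z":0,"gripper":0.2}
    - {"rx":0,"ry":0,"rz":0,"x":0,"y":0.6,"z":0,"gripper":0.2}

```text
clock: 22.7
position: [0.5615, 0.2445, 0.1066]
tool_rot: [-1.571, 0.001, 0.001]
force: [0.6, -0.4, -0.7]
grip_width: 0.0611
```

```bash
python3 snap.py w_u6; python3 st.py .5616 .244 .068
```

```text
[0.5615 0.2445 0.1066] [-1.5715e+00  9.0000e-04  7.0000e-04] 22.7 0.06110883304436677
t 22.75 p [0.5617 0.2447 0.1071] rot [-1.571e+00  0.000e+00  1.000e-03] F [-1.1 -0.4 -0.6] w 0.0604 q [-0.75  0.69  0.37  1.75 -0.34  0.77 -0.22]
tool-cm [-0.01  3.91 -0.07] ry [ 0.     0.001 -0.   ]
```

View pics/w_u6.png

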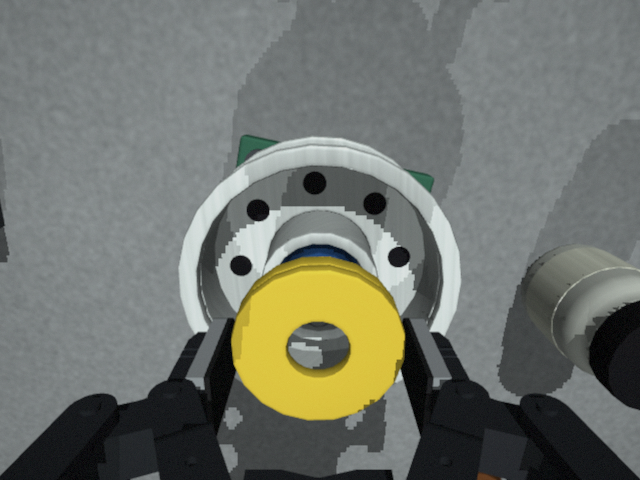

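arm_command:
  moves:
    - {"rx":0,"ry":0,"rz":0,"x":0,"y":0.4,"z":-0.06,"gripper":0.2}
    - {"rx":0,"ry":0,"rz":0,"x":0,"y":0.8,"z":-0.06,"gripper":0.2}
    - {"rx":0,"ry":0,"rz":0,"x":0,"y":1.1,"z":-0.06,"gripper":0.2}
    - {"rx":0,"ry":0,"rz":0,"x":0,"y":1.1,"z":-0.06,"gripper":0.2}

```text
clock: 23.08
position: [0.5615, 0.2442, 0.0958]
tool_rot: [-1.571, 0.001, 0.001]
force: [-0.5, -0.4, -1.1]
grip_width: 0.0603
```

```bash
python3 snap.py w_u7; python3 st.py .5616 .244 .068
```

```text
[0.5615 0.2442 0.0958] [-1.5711e+00  6.0000e-04  1.0000e-03] 23.08 0.060339559726974266
t 23.13 p [0.5616 0.2442 0.0961] rot [-1.571e+00  0.000e+00  1.000e-03] F [-0.4 -0.6 -0.7] w 0.0606 q [-0.75  0.7   0.36  1.75 -0.34  0.75 -0.21]
tool-cm [ 0.    2.81 -0.02] ry [ 0.     0.001 -0.   ]
```

View pics/w_u7.png

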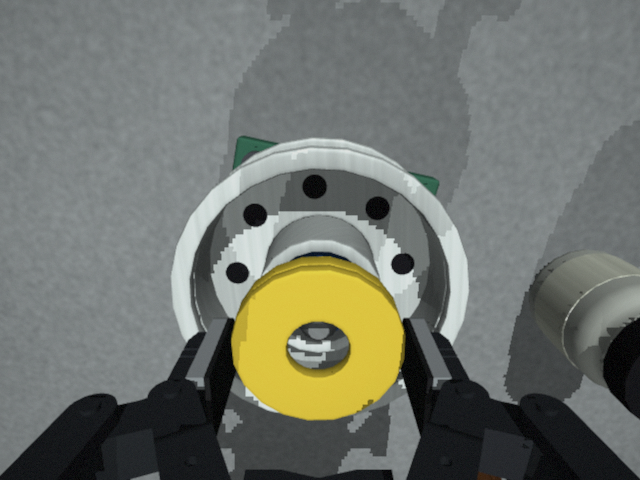

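arm_command:
  moves:
    - {"rx":0,"ry":0,"rz":0,"x":0,"y":0.2,"z":0,"gripper":0.2}
    - {"rx":0,"ry":0,"rz":0,"x":0,"y":0.4,"z":0,"gripper":0.2}
    - {"rx":0,"ry":0,"rz":0,"x":0,"y":0.6,"z":0,"gripper":0.2}
    - {"rx":0,"ry":0,"rz":0,"x":0,"y":0.8,"z":0,"gripper":0.2}
    - {"rx":0,"ry":0,"rz":0,"x":0,"y":0.9,"z":0,"gripper":0.2}

```text
clock: 23.55
position: [0.5617, 0.2442, 0.0871]
tool_rot: [-1.571, 0.0, 0.001]
force: [0.4, -0.0, -2.0]
grip_width: 0.0609
```

```bash
python3 snap.py w_u8; python3 st.py .5616 .244 .068
```

```text
[0.5617 0.2442 0.0871] [-1.5709e+00  2.0000e-04  9.0000e-04] 23.55 0.060888961633725695
t 23.6 p [0.5616 0.2442 0.087 ] rot [-1.571e+00  0.000e+00  1.000e-03] F [-1.1 -0.3 -1.3] w 0.061 q [-0.74  0.72  0.35  1.76 -0.35  0.73 -0.21]
tool-cm [ 0.    1.9  -0.02] ry [ 0.     0.001 -0.   ]
```

View pics/w_u8.png

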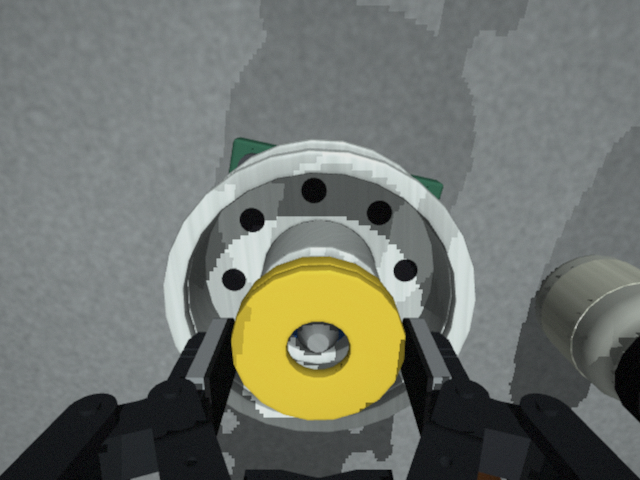

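arm_command:
  moves:
    - {"rx":0,"ry":0,"rz":0,"x":0,"y":0.3,"z":0,"gripper":0.2}
    - {"rx":0,"ry":0,"rz":0,"x":0,"y":0.6,"z":0,"gripper":0.2}
    - {"rx":0,"ry":0,"rz":0,"x":0,"y":0.9,"z":0,"gripper":0.2}
    - {"rx":0,"ry":0,"rz":0,"x":0,"y":1.2,"z":0,"gripper":0.2}
    - {"rx":0,"ry":0,"rz":0,"x":0,"y":1.5,"z":0,"gripper":0.2}

```text
clock: 24.02
position: [0.5617, 0.2442, 0.072]
tool_rot: [-1.571, 0.0, 0.001]
force: [0.2, 0.8, -1.4]
grip_width: 0.0602
```

arm_command:
  moves:
    - {"rx":0,"ry":0,"rz":0,"x":0,"y":0.1,"z":0,"gripper":0.2}
    - {"rx":0,"ry":0,"rz":0,"x":0,"y":0.2,"z":0,"gripper":0.2}
    - {"rx":0,"ry":0,"rz":0,"x":0,"y":0.3,"z":0,"gripper":0.2}

```text
clock: 24.27
position: [0.5618, 0.2442, 0.0693]
tool_rot: [-1.571, -0.0, 0.001]
force: [-0.2, 1.2, -1.1]
grip_width: 0.0608
```

```bash
python3 snap.py w_u9; python3 st.py .5616 .244 .068
```

```text
[0.5618 0.2442 0.0693] [-1.5708e+00 -0.0000e+00  9.0000e-04] 24.27 0.06084509237249607
t 24.32 p [0.5617 0.2443 0.0692] rot [-1.571e+00  0.000e+00  1.000e-03] F [ 0.1 -0.2 -0.9] w 0.0606 q [-0.73  0.74  0.34  1.76 -0.36  0.7  -0.2 ]
tool-cm [-0.01  0.12 -0.03] ry [ 0.     0.001 -0.   ]
```

View pics/w_u9.png

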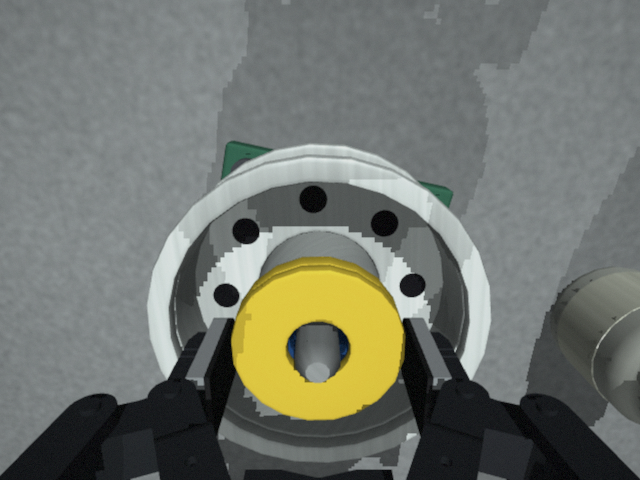

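arm_command:
  moves:
    - {"rx":0,"ry":0,"rz":0,"x":0,"y":0.06,"z":0,"gripper":0.2}
    - {"rx":0,"ry":0,"rz":0,"x":0,"y":0.12,"z":0,"gripper":0.2}
    - {"rx":0,"ry":0,"rz":0,"x":0,"y":0.18,"z":0,"gripper":0.2}

```text
clock: 24.57
position: [0.5619, 0.2443, 0.068]
tool_rot: [-1.571, -0.0, 0.001]
force: [-4.2, -1.2, 17.4]
grip_width: 0.0607
```

arm_command:
  moves:
    - {"rx":0,"ry":0,"rz":0,"x":0,"y":0,"z":0,"gripper":0.6}
    - {"rx":0,"ry":0,"rz":0,"x":0,"y":0,"z":0,"gripper":0.9}
    - {"rx":0,"ry":0,"rz":0,"x":0,"y":0,"z":0,"gripper":0.9}
    - {"rx":0,"ry":0,"rz":0,"x":0,"y":0,"z":0,"gripper":0.9}

```text
clock: 24.9
position: [0.5618, 0.2443, 0.0676]
tool_rot: [-1.571, -0.0, 0.001]
force: [-0.4, -0.2, -0.8]
grip_width: 0.0811
```

arm_command:
  moves:
    - {"rx":0,"ry":0,"rz":0,"x":0,"y":-2,"z":0,"gripper":0.9}
    - {"rx":0,"ry":0,"rz":0,"x":0,"y":-5,"z":0,"gripper":0.9}
    - {"rx":0,"ry":0,"rz":0,"x":0,"y":-8,"z":0,"gripper":0.7}
    - {"rx":0,"ry":0,"rz":0,"x":0,"y":-11,"z":0,"gripper":0.6}
    - {"rx":0,"ry":0,"rz":0,"x":0,"y":-13,"z":0,"gripper":0.6}

```text
clock: 25.32
position: [0.5623, 0.2443, 0.2004]
tool_rot: [-1.57, -0.002, 0.001]
force: [-0.6, 0.3, -0.2]
grip_width: 0.0684
```

```bash
python3 snap.py w_u10; python3 st.py .6825 -.0317 .15
```

```text
[0.5623 0.2443 0.2004] [-1.5698e+00 -1.9000e-03  7.0000e-04] 25.32 0.06842096294591433
t 25.37 p [0.5636 0.2447 0.2033] rot [-1.568e+00 -5.000e-03  1.000e-03] F [1.8 0.3 4.6] w 0.0684 q [-0.79  0.57  0.43  1.68 -0.28  0.95 -0.26]
tool-cm [ 11.85   5.31 -27.66] ry [-0.003  0.001  0.005]
```

View pics/w_u10.png

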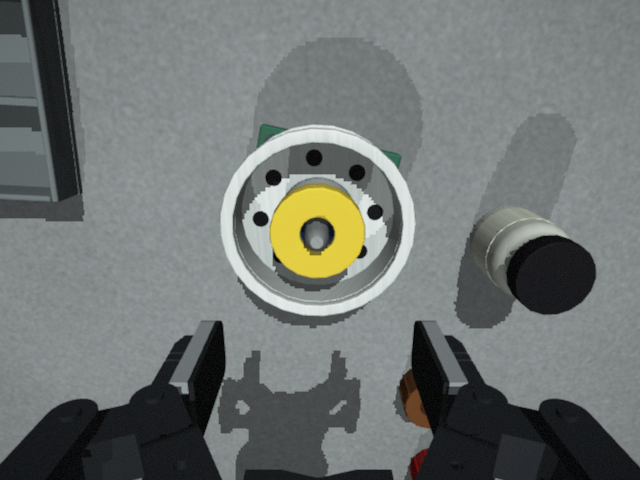

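arm_command:
  moves:
    - {"rx":0,"ry":0,"rz":0,"x":1.5,"y":0,"z":-3.5,"gripper":0.6}
    - {"rx":0,"ry":0,"rz":0,"x":3,"y":0,"z":-7,"gripper":0.6}
    - {"rx":0,"ry":0,"rz":0,"x":4.5,"y":0,"z":-10.5,"gripper":0.6}
    - {"rx":0,"ry":0,"rz":0,"x":6,"y":0,"z":-14,"gripper":0.6}
    - {"rx":0,"ry":0,"rz":0,"x":7.5,"y":0,"z":-17.5,"gripper":0.6}

```text
clock: 25.78
position: [0.6373, 0.0677, 0.1975]
tool_rot: [-1.571, 0.0, 0.001]
force: [-0.0, 0.6, -0.2]
grip_width: 0.0683
```

arm_command:
  moves:
    - {"rx":0,"ry":0,"rz":0,"x":1.5,"y":0,"z":-3.5,"gripper":0.6}
    - {"rx":0,"ry":0,"rz":0,"x":3,"y":1,"z":-7,"gripper":0.6}
    - {"rx":0,"ry":0,"rz":0,"x":4.4,"y":3,"z":-9.8,"gripper":0.6}
    - {"rx":0,"ry":0,"rz":0,"x":4.4,"y":5,"z":-9.8,"gripper":0.6}
    - {"rx":0,"ry":0,"rz":0,"x":4.4,"y":6,"z":-9.8,"gripper":0.6}

```text
clock: 26.2
position: [0.6802, -0.0309, 0.1349]
tool_rot: [-1.571, 0.003, -0.002]
force: [-0.5, 0.9, 0.0]
grip_width: 0.068
```

arm_command:
  moves:
    - {"rx":0,"ry":0,"rz":0,"x":0,"y":0,"z":0,"gripper":0.6}
    - {"rx":0,"ry":0,"rz":0,"x":0,"y":0,"z":0,"gripper":0.6}

```text
clock: 26.37
position: [0.6808, -0.0274, 0.1376]
tool_rot: [-1.57, 0.001, 0.002]
force: [-0.2, -0.1, -0.2]
grip_width: 0.0683
```

```bash
python3 snap.py w_n1; python3 st.py .6825 -.0317 .05;  python3 - <<'E'
from h import *
import pickle
s,p,d=pickle.load(open('w_n1.pkl','rb'))
y=big(hsvmask(p,'red'));print(y.sum(),cen('wrist','red',y,np.array([.681,-.031]),s))
E
```

```text
[ 0.6808 -0.0274  0.1376] [-1.5704e+00  7.0000e-04  2.2000e-03] 26.37 0.06833094273976437
t 26.42 p [ 0.6812 -0.0274  0.1384] rot [-1.57e+00 -1.00e-03  2.00e-03] F [ 0.6  0.2 -0.3] w 0.0684 q [-0.28  0.75  0.39  1.53 -0.33  0.93  0.22]
tool-cm [ 0.12  8.84 -0.43] ry [-0.     0.002  0.001]
4793 (array([ 0.68069409, -0.03178302]), np.float64(387.98755820203087))
```

View pics/w_n1.png

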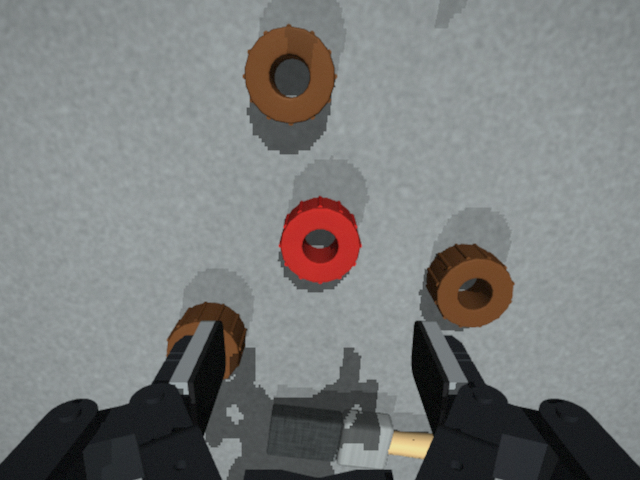

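arm_command:
  moves:
    - {"rx":0,"ry":0,"rz":0,"x":0.1,"y":3,"z":-0.44,"gripper":0.6}
    - {"rx":0,"ry":0,"rz":0,"x":0.1,"y":6,"z":-0.44,"gripper":0.6}
    - {"rx":0,"ry":0,"rz":0,"x":0.1,"y":8.5,"z":-0.44,"gripper":0.6}
    - {"rx":0,"ry":0,"rz":0,"x":0.1,"y":8.5,"z":-0.44,"gripper":0.6}
    - {"rx":0,"ry":0,"rz":0,"x":0.1,"y":8.5,"z":-0.44,"gripper":0.6}

```text
clock: 26.83
position: [0.6821, -0.0323, 0.0534]
tool_rot: [-1.571, 0.0, 0.002]
force: [0.9, -0.2, 0.5]
grip_width: 0.0685
```

```bash
python3 snap.py w_n2; python3 st.py .682 -.0318 .006
```

```text
[ 0.6821 -0.0323  0.0534] [-1.5708e+00  3.0000e-04  1.9000e-03] 26.83 0.06853770648804296
t 26.88 p [ 0.6829 -0.0325  0.0546] rot [-1.571 -0.002  0.002] F [-0.1  0.   0.4] w 0.0686 q [-0.25  0.85  0.35  1.56 -0.37  0.79  0.25]
tool-cm [-0.1   4.86  0.07] ry [0.    0.002 0.002]
```

View pics/w_n2.png

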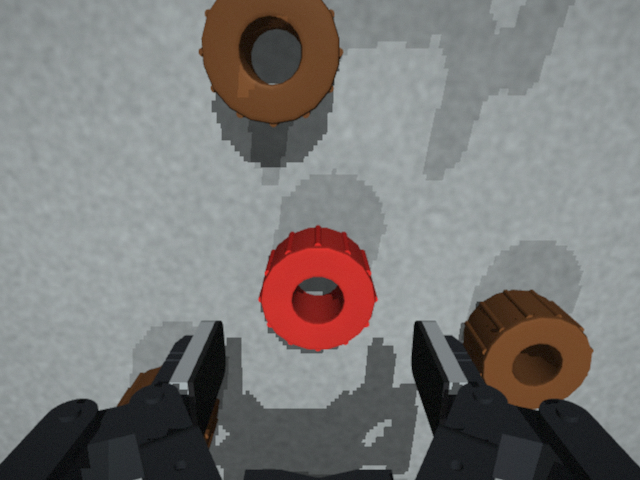

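arm_command:
  moves:
    - {"rx":0,"ry":0,"rz":0,"x":0,"y":1.5,"z":0.06,"gripper":0.6}
    - {"rx":0,"ry":0,"rz":0,"x":0,"y":3,"z":0.06,"gripper":0.6}
    - {"rx":0,"ry":0,"rz":0,"x":0,"y":4.5,"z":0.06,"gripper":0.6}
    - {"rx":0,"ry":0,"rz":0,"x":0,"y":4.8,"z":0.06,"gripper":0.6}
    - {"rx":0,"ry":0,"rz":0,"x":0,"y":4.8,"z":0.06,"gripper":0.6}

```text
clock: 27.3
position: [0.6813, -0.0324, 0.0033]
tool_rot: [-1.571, 0.002, 0.001]
force: [-0.2, -0.4, 0.4]
grip_width: 0.0683
```

arm_command:
  moves:
    - {"rx":0,"ry":0,"rz":0,"x":0,"y":0,"z":0,"gripper":0.4}
    - {"rx":0,"ry":0,"rz":0,"x":0,"y":0,"z":0,"gripper":0.2}
    - {"rx":0,"ry":0,"rz":0,"x":0,"y":0,"z":0,"gripper":0}
    - {"rx":0,"ry":0,"rz":0,"x":0,"y":0,"z":0,"gripper":-0.1}
    - {"rx":0,"ry":0,"rz":0,"x":0,"y":0,"z":0,"gripper":-0.1}
  squeeze: 40

```text
clock: 27.72
position: [0.6825, -0.0326, 0.0056]
tool_rot: [-1.571, -0.001, 0.001]
force: [-2.0, -0.8, 6.0]
grip_width: 0.0492
```

```bash
python3 snap.py w_n3; python3 st.py .682 -.0318 .006
```

```text
[ 0.6825 -0.0326  0.0056] [-1.5709e+00 -1.1000e-03  9.0000e-04] 27.72 0.049225475831331404
t 27.77 p [ 0.6824 -0.0326  0.0056] rot [-1.571e+00 -1.000e-03  1.000e-03] F [-1.5  0.3  6.4] w 0.0492 q [-0.23  0.92  0.32  1.57 -0.39  0.71  0.27]
tool-cm [-0.04 -0.04  0.08] ry [0.    0.001 0.001]
```

View pics/w_n3.png

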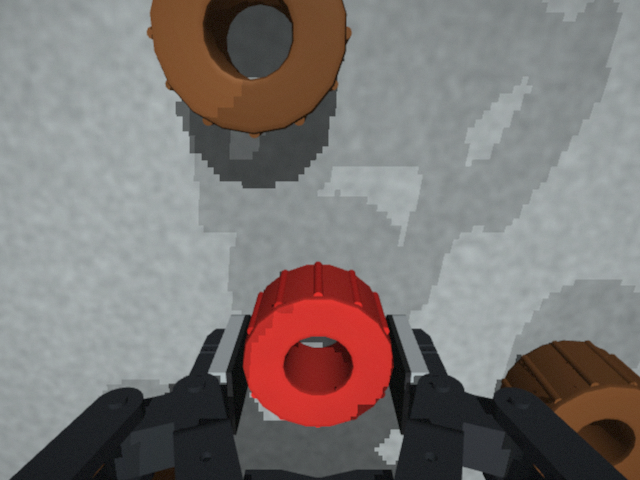

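Lift, then carry back.

arm_command:
  moves:
    - {"rx":0,"ry":0,"rz":0,"x":0,"y":-1,"z":0,"gripper":-0.1}
    - {"rx":0,"ry":0,"rz":0,"x":0,"y":-4,"z":0,"gripper":-0.1}
    - {"rx":0,"ry":0,"rz":0,"x":0,"y":-8,"z":0,"gripper":-0.1}
    - {"rx":0,"ry":0,"rz":0,"x":0,"y":-11.5,"z":0,"gripper":-0.1}
    - {"rx":0,"ry":0,"rz":0,"x":0,"y":-15,"z":0,"gripper":-0.1}

```text
clock: 28.18
position: [0.6819, -0.0326, 0.1574]
tool_rot: [-1.571, -0.001, 0.001]
force: [0.6, 0.3, -0.8]
grip_width: 0.049
```

arm_command:
  moves:
    - {"rx":0,"ry":0,"rz":0,"x":-1,"y":0,"z":2,"gripper":-0.1}
    - {"rx":0,"ry":0,"rz":0,"x":-2.5,"y":0,"z":5,"gripper":-0.1}
    - {"rx":0,"ry":0,"rz":0,"x":-4,"y":0,"z":8,"gripper":-0.1}
    - {"rx":0,"ry":0,"rz":0,"x":-5.5,"y":0,"z":11,"gripper":-0.1}
    - {"rx":0,"ry":0,"rz":0,"x":-7,"y":0,"z":14,"gripper":-0.1}

```text
clock: 28.6
position: [0.6111, 0.1088, 0.1556]
tool_rot: [-1.57, -0.001, 0.001]
force: [-0.4, 1.1, -1.4]
grip_width: 0.049
```

```bash
python3 snap.py w_n4; python3 st.py .562 .244 .155
python3 - <<'E'
from h import *
import pickle
for n in ('w_n3','w_n4'):
    s,p,d=pickle.load(open(n+'.pkl','rb'))
    z0=s['position'][2]-.0056
    b=big(hsvmask(p,'red'))
    x,c=cen('wrist','red',b,s['position'][:2],s,z0);print(n,(x-s['position'][:2])*1e3,c)
E
```

```text
[0.6111 0.1088 0.1556] [-1.5702e+00 -8.0000e-04  6.0000e-04] 28.6 0.049023597503019996
t 28.65 p [0.6084 0.1163 0.1551] rot [-1.567  0.002  0.007] F [ 2.4  9.7 -0.8] w 0.049 q [-0.55  0.64  0.41  1.7  -0.32  0.87 -0.  ]
tool-cm [-4.55  0.07 12.81] ry [-0.004  0.007 -0.002]
w_n3 [-1.21885153  0.13892186] 1584.0100774501416
w_n4 [-1.19989205  0.14143703] 1585.2886105111625
```

View pics/w_n4.png

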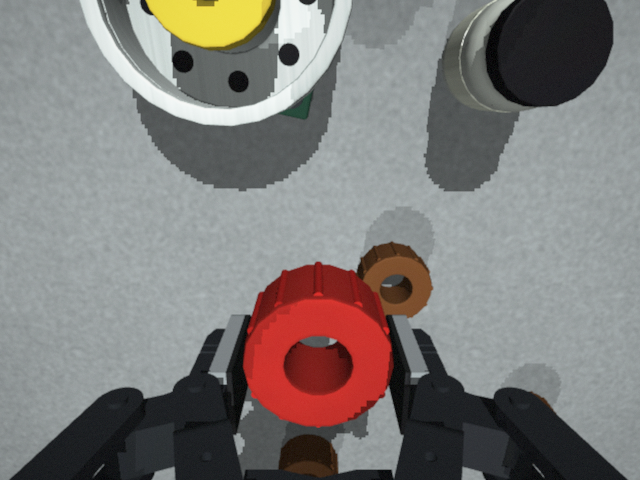

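arm_command:
  moves:
    - {"rx":0,"ry":0,"rz":0,"x":-1,"y":0,"z":3,"gripper":-0.1}
    - {"rx":0,"ry":0,"rz":0,"x":-2.5,"y":0,"z":6.5,"gripper":-0.1}
    - {"rx":0,"ry":0,"rz":0,"x":-4,"y":0,"z":10,"gripper":-0.1}
    - {"rx":0,"ry":0,"rz":0,"x":-4.9,"y":0,"z":13,"gripper":-0.1}
    - {"rx":0,"ry":0,"rz":0,"x":-4.9,"y":0,"z":13,"gripper":-0.1}

```text
clock: 29.07
position: [0.5602, 0.2449, 0.1551]
tool_rot: [-1.567, 0.001, 0.009]
force: [-0.3, 2.1, -1.4]
grip_width: 0.0492
```

arm_command:
  moves:
    - {"rx":0,"ry":0,"rz":0,"x":0,"y":0,"z":0,"gripper":-0.1}
    - {"rx":0,"ry":0,"rz":0,"x":0,"y":0,"z":0,"gripper":-0.1}

```text
clock: 29.23
position: [0.563, 0.237, 0.1553]
tool_rot: [-1.571, -0.001, 0.001]
force: [-0.1, 0.3, -1.3]
grip_width: 0.0496
```

```bash
python3 st.py .5616 .2435 .145
```

```text
t 29.23 p [0.563  0.237  0.1553] rot [-1.571e+00 -1.000e-03  1.000e-03] F [-0.1  0.3 -1.3] w 0.0496 q [-0.78  0.63  0.42  1.73 -0.32  0.86 -0.21]
tool-cm [-0.14  1.03  0.65] ry [0.    0.001 0.001]
```

arm_command:
  moves:
    - {"rx":0,"ry":0,"rz":0,"x":-0.14,"y":0,"z":0.65,"gripper":-0.1}
    - {"rx":0,"ry":0,"rz":0,"x":-0.14,"y":1,"z":0.65,"gripper":-0.1}
    - {"rx":0,"ry":0,"rz":0,"x":-0.14,"y":2,"z":0.65,"gripper":-0.1}
    - {"rx":0,"ry":0,"rz":0,"x":-0.14,"y":3,"z":0.65,"gripper":-0.1}
    - {"rx":0,"ry":0,"rz":0,"x":-0.14,"y":3.8,"z":0.65,"gripper":-0.1}

```text
clock: 29.65
position: [0.561, 0.2433, 0.1148]
tool_rot: [-1.572, 0.001, 0.0]
force: [0.3, 0.2, -2.9]
grip_width: 0.049
```

arm_command:
  moves:
    - {"rx":0,"ry":0,"rz":0,"x":0,"y":0.3,"z":0,"gripper":-0.1}
    - {"rx":0,"ry":0,"rz":0,"x":0,"y":0.6,"z":0,"gripper":-0.1}
    - {"rx":0,"ry":0,"rz":0,"x":0,"y":0.8,"z":0,"gripper":-0.1}
    - {"rx":0,"ry":0,"rz":0,"x":0,"y":0.8,"z":0,"gripper":-0.1}

```text
clock: 29.98
position: [0.5614, 0.2438, 0.1084]
tool_rot: [-1.571, 0.0, 0.001]
force: [1.0, -0.3, -1.2]
grip_width: 0.0492
```

```bash
python3 snap.py w_n5; python3 st.py .5616 .2435 .0876; python3 fix.py f3
```

```text
[0.5614 0.2438 0.1084] [-1.571e+00  1.000e-04  8.000e-04] 29.98 0.04917205656107192
t 30.03 p [0.5614 0.2439 0.1087] rot [-1.571e+00 -0.000e+00  1.000e-03] F [ 0.2 -0.8 -1.7] w 0.0493 q [-0.76  0.69  0.39  1.75 -0.35  0.77 -0.2 ]
tool-cm [ 0.02  2.11 -0.04] ry [-0.     0.001  0.   ]
```

View pics/w_n5.png

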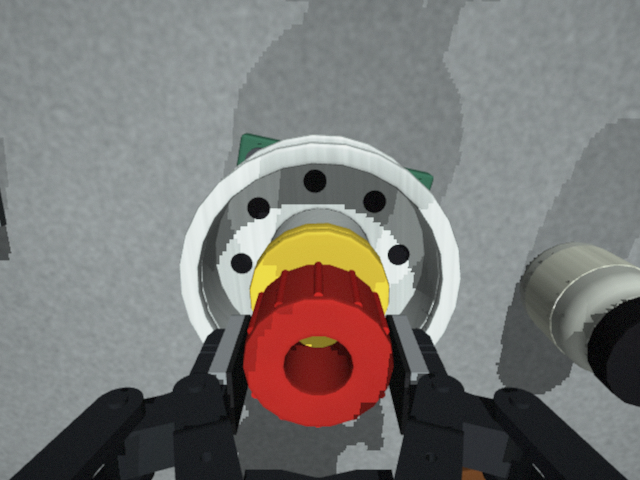

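View pics/f3.png

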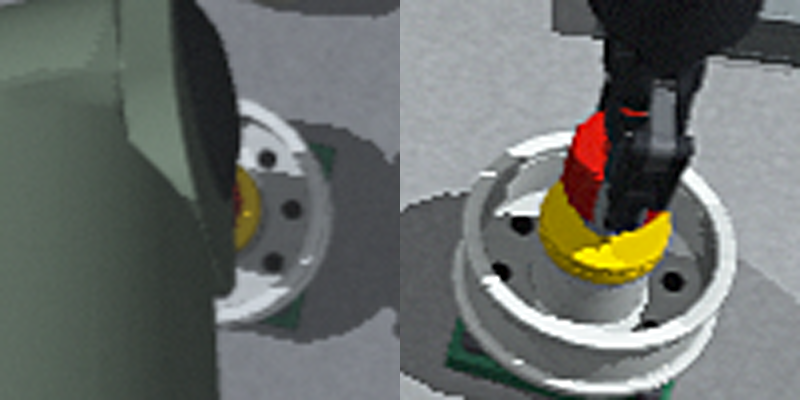

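arm_command:
  moves:
    - {"rx":0,"ry":0,"rz":0,"x":0,"y":0.2,"z":-0.03,"gripper":-0.1}
    - {"rx":0,"ry":0,"rz":0,"x":0,"y":0.4,"z":-0.03,"gripper":-0.1}
    - {"rx":0,"ry":0,"rz":0,"x":0,"y":0.6,"z":-0.03,"gripper":-0.1}
    - {"rx":0,"ry":0,"rz":0,"x":0,"y":0.8,"z":-0.03,"gripper":-0.1}
    - {"rx":0,"ry":0,"rz":0,"x":0,"y":1,"z":-0.03,"gripper":-0.1}

```text
clock: 30.55
position: [0.5613, 0.2437, 0.0983]
tool_rot: [-1.571, 0.0, 0.001]
force: [-1.0, 0.4, -1.4]
grip_width: 0.0493
```

```bash
python3 snap.py w_n6; python3 st.py .5616 .2435 .0876
```

```text
[0.5613 0.2437 0.0983] [-1.5709e+00  1.0000e-04  1.0000e-03] 30.55 0.0493478681423605
t 30.6 p [0.5611 0.2436 0.098 ] rot [-1.571e+00  1.000e-03  1.000e-03] F [-0.8 -0.5 -1.9] w 0.0496 q [-0.76  0.7   0.38  1.76 -0.36  0.75 -0.2 ]
tool-cm [ 0.05  1.04 -0.01] ry [ 0.     0.001 -0.001]
```

View pics/w_n6.png

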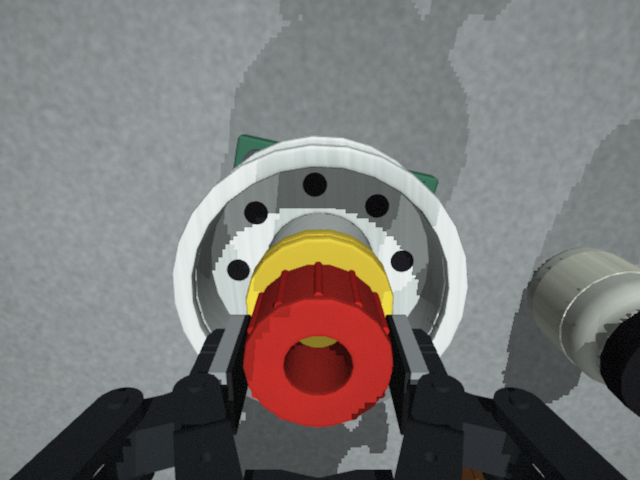

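arm_command:
  moves:
    - {"rx":0,"ry":0,"rz":0,"x":0.03,"y":0.15,"z":0,"gripper":-0.1}
    - {"rx":0,"ry":0,"rz":0,"x":0.03,"y":0.3,"z":0,"gripper":-0.1}
    - {"rx":0,"ry":0,"rz":0,"x":0.03,"y":0.45,"z":0,"gripper":-0.1}
    - {"rx":0,"ry":0,"rz":0,"x":0.03,"y":0.6,"z":0,"gripper":-0.1}
    - {"rx":0,"ry":0,"rz":0,"x":0.03,"y":0.6,"z":0,"gripper":-0.1}

```text
clock: 31.02
position: [0.5615, 0.2436, 0.0923]
tool_rot: [-1.571, 0.0, 0.001]
force: [-0.4, -0.6, -0.4]
grip_width: 0.0493
```

```bash
python3 snap.py w_n7; python3 st.py .5616 .2435 .0876
```

```text
[0.5615 0.2436 0.0923] [-1.571e+00  3.000e-04  9.000e-04] 31.02 0.04926576497998635
t 31.07 p [0.5616 0.2436 0.0925] rot [-1.571e+00  0.000e+00  1.000e-03] F [ 0.4  0.6 -1.4] w 0.0492 q [-0.76  0.71  0.38  1.76 -0.36  0.74 -0.19]
tool-cm [ 0.    0.49 -0.01] ry [ 0.     0.001 -0.   ]
```

View pics/w_n7.png

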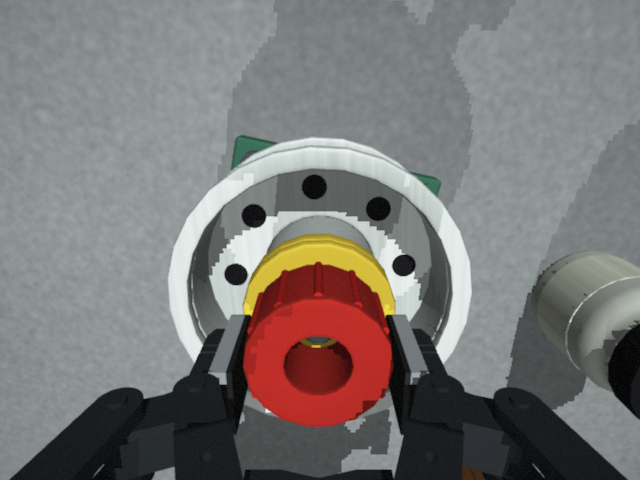

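Threaded (tip visible in the bore, no contact force). Last 5 mm.

arm_command:
  moves:
    - {"rx":0,"ry":0,"rz":0,"x":0,"y":0.15,"z":0,"gripper":-0.1}
    - {"rx":0,"ry":0,"rz":0,"x":0,"y":0.3,"z":0,"gripper":-0.1}
    - {"rx":0,"ry":0,"rz":0,"x":0,"y":0.4,"z":0,"gripper":-0.1}
    - {"rx":0,"ry":0,"rz":0,"x":0,"y":0.4,"z":0,"gripper":-0.1}

```text
clock: 31.4
position: [0.5615, 0.2436, 0.0884]
tool_rot: [-1.571, 0.0, 0.001]
force: [-0.7, -0.1, -0.4]
grip_width: 0.0488
```

arm_command:
  moves:
    - {"rx":0,"ry":0,"rz":0,"x":0,"y":0.06,"z":0,"gripper":-0.1}
    - {"rx":0,"ry":0,"rz":0,"x":0,"y":0.11,"z":0,"gripper":-0.1}
    - {"rx":0,"ry":0,"rz":0,"x":0,"y":0.11,"z":0,"gripper":-0.1}

```text
clock: 31.65
position: [0.5617, 0.2437, 0.0876]
tool_rot: [-1.571, -0.0, 0.001]
force: [-0.7, -0.3, 0.4]
grip_width: 0.0494
```

arm_command:
  moves:
    - {"rx":0,"ry":0,"rz":0,"x":0,"y":0.04,"z":0,"gripper":-0.1}
    - {"rx":0,"ry":0,"rz":0,"x":0,"y":0.07,"z":0,"gripper":-0.1}
    - {"rx":0,"ry":0,"rz":0,"x":0,"y":0.07,"z":0,"gripper":-0.1}

```text
clock: 31.9
position: [0.5618, 0.2437, 0.0875]
tool_rot: [-1.57, -0.0, 0.001]
force: [-4.3, -0.5, 12.0]
grip_width: 0.049
```

Contact at the expected height; release and retreat.

arm_command:
  moves:
    - {"rx":0,"ry":0,"rz":0,"x":0,"y":0,"z":0,"gripper":0.3}
    - {"rx":0,"ry":0,"rz":0,"x":0,"y":0,"z":0,"gripper":0.6}
    - {"rx":0,"ry":0,"rz":0,"x":0,"y":0,"z":0,"gripper":0.8}
    - {"rx":0,"ry":0,"rz":0,"x":0,"y":0,"z":0,"gripper":0.8}
    - {"rx":0,"ry":0,"rz":0,"x":0,"y":0,"z":0,"gripper":0.8}

```text
clock: 32.32
position: [0.5617, 0.2437, 0.0867]
tool_rot: [-1.571, 0.0, 0.001]
force: [-0.2, -0.2, -0.2]
grip_width: 0.0771
```

arm_command:
  moves:
    - {"rx":0,"ry":0,"rz":0,"x":0,"y":-2,"z":0,"gripper":0.8}
    - {"rx":0,"ry":0,"rz":0,"x":0,"y":-5,"z":0,"gripper":0.8}
    - {"rx":0,"ry":0,"rz":0,"x":0,"y":-8,"z":0,"gripper":0.8}
    - {"rx":0,"ry":0,"rz":0,"x":0,"y":-11,"z":0,"gripper":0.8}
    - {"rx":0,"ry":0,"rz":0,"x":0,"y":-13,"z":0,"gripper":0.8}

```text
clock: 32.73
position: [0.5622, 0.2437, 0.2195]
tool_rot: [-1.57, -0.002, 0.001]
force: [-0.3, 0.3, -0.3]
grip_width: 0.0768
```

arm_command:
  moves:
    - {"rx":0,"ry":0,"rz":0,"x":-1,"y":0,"z":-3,"gripper":0.8}
    - {"rx":0,"ry":0,"rz":0,"x":-2,"y":0,"z":-6,"gripper":0.8}
    - {"rx":0,"ry":0,"rz":0,"x":-4,"y":0,"z":-9,"gripper":0.8}
    - {"rx":0,"ry":0,"rz":0,"x":-6,"y":0,"z":-12,"gripper":0.8}
    - {"rx":0,"ry":0,"rz":0,"x":-6,"y":0,"z":-15,"gripper":0.8}

```text
clock: 33.15
position: [0.4987, 0.0925, 0.2167]
tool_rot: [-1.57, 0.002, 0.002]
force: [1.5, 0.1, 0.6]
grip_width: 0.0768
```

arm_command:
  moves:
    - {"rx":0,"ry":0,"rz":0,"x":0,"y":0,"z":-4,"gripper":0.8}
    - {"rx":0,"ry":0,"rz":0,"x":0,"y":0,"z":-8,"gripper":0.8}
    - {"rx":0,"ry":0,"rz":0,"x":0,"y":0,"z":-10,"gripper":0.8}
    - {"rx":0,"ry":0,"rz":0,"x":0,"y":0,"z":-10,"gripper":0.8}
    - {"rx":0,"ry":0,"rz":0,"x":0,"y":0,"z":-10,"gripper":0.8}

```text
clock: 33.57
position: [0.5019, -0.0074, 0.2169]
tool_rot: [-1.571, -0.0, -0.001]
force: [-0.4, 0.9, -0.2]
grip_width: 0.0767
```

```bash
python3 st.py; python3 fix.py f4
python3 - <<'E'
from h import *
n='scene';p,d=bot.grab_frame(n);cv2.imwrite('pics/scene9.png',p[:,:,::-1]);C=cloud(n,d)
r=big(hsvmask(p,'red'));print('red top z',np.percentile(C[r][:,2],[50,90,97]),cen(n,'red',r,np.array([.562,.244]),None,.082))
k=(abs(C[...,0]-.562)<.08)&(abs(C[...,1]-.244)<.08)&(d>0)
X=C[k&(p.min(2)>190)];print('rim z pct',np.percentile(X[:,2],[50,90,98]))
# flatness of rim top edge: plane fit of white pts r 57-66 z>.06
q=np.hypot(X[:,0]-.562,X[:,1]-.244);Y=X[(q>.055)&(q<.068)&(X[:,2]>.06)];A=np.c_[Y[:,:2]-[.562,.244],np.ones(len(Y))];print(len(Y),np.linalg.lstsq(A,Y[:,2],rcond=None)[0])
k=(C[...,2]>.07)&(C[...,2]<.1)&(C[...,0]>.66)&(C[...,0]<.8)&(C[...,1]>.1)&(C[...,1]<.3);print('jar',C[big(k)].mean(0))
E
```

```text
t 33.57 p [ 0.5019 -0.0074  0.2169] rot [-1.571e+00 -0.000e+00 -1.000e-03] F [-0.4  0.9 -0.2] w 0.0767 q [-0.5   0.38  0.51  1.95 -0.24  0.86  0.14]
red top z [0.10969817 0.11230177 0.11320707] (array([0.56093651, 0.24610975]), np.float64(71.40090123319094))
rim z pct [0.06642519 0.06859631 0.07006085]
598 [0.00211287 0.00159109 0.06700781]
jar [0.72228788 0.21504878 0.08283513]
```

View pics/f4.png

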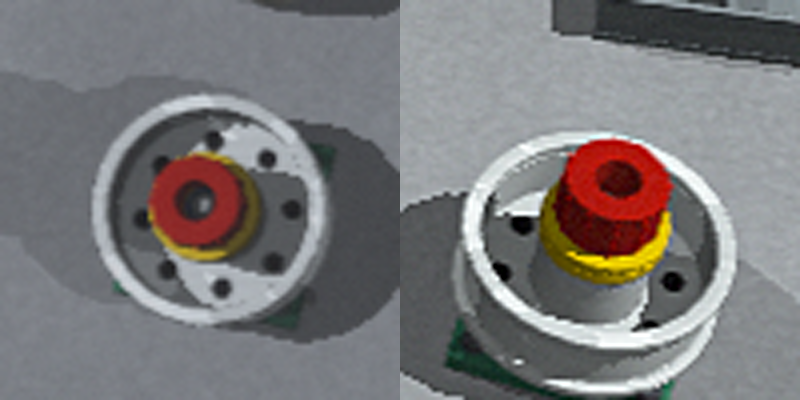

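View pics/scene9.png

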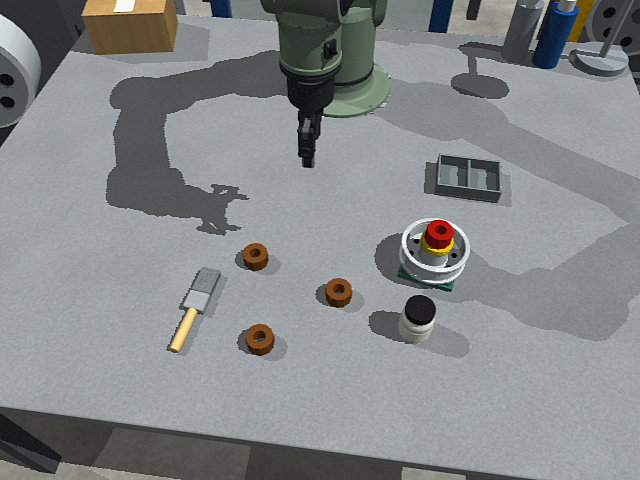

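The scene picture shows the full stack upright on the arbor at about (437, 245). The jar, brush and tray are where they started. The nut top is at 112 mm and the rim edge at 67–68 mm, level within 0.2°. I'm handing the job in.

```bash
python3 -c "
from workcell import bot
print(bot.job_done())"
```

```text
the job is handed in; nothing more can be done
None
```

The collar, rim, cup and red nut are on the arbor in that order. Each was lowered over the post until light contact (12–17 N), at the height the task gives, and then released. I handed the job in at about 34 s with the gripper open and clear of everything.

- **Stack:** In the last pictures the nut top is at about 112 mm, as expected. The rim edge is at about 67–68 mm and level to within 0.2°.
- **Bystanders:** The jar measured in the same place as at the start. The brush, tray and brown look-alike nuts look unmoved in the picture, but I did not measure them.
- **Disagreement:** The scene camera puts the nut about 2 mm further along y than the wrist camera puts the post. That is within the camera calibration and the nut's 3 mm play on the post.
- **Not confirmed:** I judged how the collar and cup sit from contact height and pictures, because they are mostly hidden in the finished stack.

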